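Stow the plane tray under the bench-top tool shelf

TASK

Lay the small wooden plane the right way up, flat in the wide, empty side of the plywood tray, then slide the tray along the bench and in under the low tool shelf, between its runners, until its catch clicks home and holds it. Ease it in by feel without forcing or ramming it, do not lift the tray, keep tray and plane clear of the underside of the shelf, and leave everything else where it is.

Things in the scene. Friction and masses are not known exactly. Their poses are not given: they have to be found in the camera images.
- plane_center (a point): small wooden plane, body 130 x 44 x 34 mm with straight sides, 0.2 kg; a steel iron and dark wedge lean out of its middle to 58 mm above the sole, a dark knob (22 mm wide, 48 mm high) near its front. Point: middle of the body, 17 mm above the sole; x to the knob end, z up. Starts sole down on the bench, at one of two places, the sanding block at the other
- tray_bay (a point): floor middle of the tray's wide, empty side (192 x 152 mm inside, y -76 to 76 mm), 6 mm over the bench; x = the way in under the shelf, y left, z up. Loose plywood tray, 0.36 kg, 200 (x) x 224 mm, its centre line at y = -32 mm, x from -100 to 100 mm. Walls 28 mm high, front wall 44 mm; 24 mm divider; narrow side beyond it (y -140 to -80 mm)
- tray_pull (a point): grip point of the tray's pull: a dark wooden block on the middle of the front wall, 66 mm long (x), 22 mm wide (y), 16 to 42 mm above the bench, straight sides. Point 42 mm out from the wall, 29 mm above the bench, at x = -142, y = -32 mm from tray_bay; same axes
- tray_strike (a point): tip of the flat steel spear strike on the tray's rear wall, on its centre line, 18 mm above the bench, 42 mm beyond the wall. From the tip it widens to 16 mm over 16 mm, then steps down to a 4 mm neck. Two sprung rollers of the catch ride up it, drop in behind the widest part with a click and clasp the neck; about 1 mm further the tip meets the catch's rigid back
- tool_shelf: low wooden shelf fixed on the bench, with a double roller catch (rollers: roller_left, roller_right) out of sight at its rear. Origin on the bench, on the centre line; x = the way the tray slides in (tray x must agree), z up. Two 16 mm high runners, inner faces y = 114 and -114 mm (tray has 2 mm free each side), from x = -100 mm on; flared ends open to 242 mm at x = -138 mm
- tray_bay_home (a point): nominal place of the tray's middle when home: on the shelf's centre line, 26 mm short of its origin; shelf axes. The catch is screwed down through long slots and may sit up to 15 mm nearer or further along x, so only feel tells: the rollers begin to resist about 20 mm before the click, rising to 4 to 10 N (on top of bench friction, 3 to 8 N), then let go
- shelf_board: the shelf's board, same origin and axes as the shelf: x -102 to 162, y -150 to 150 mm, underside 76, top 94 mm above the bench. The tray with the plane flat in it is 64 mm high: 12 mm clear. With the tray home its front wall stays 9 to 40 mm outside the board's front edge
- hone: hone on a dark wooden base, 150 x 46 x 20 mm, loose in the tray's narrow side; origin under its middle; rides along
- sanding_block_center (a point): cork sanding block with pale wooden back, 125 x 44 x 36 mm, no iron, no knob; point at its middle, 18 mm up; on the bench near the plane; stays
- mug: white mug, 82 mm across, 95 mm high, origin under its middle; stays
- glue_bottle: white glue bottle with nozzle, 52 mm across, 142 mm high, standing on the rear of the shelf's board; origin under its middle; stays
- screw_jar: glass jar with steel lid, 60 mm across, 75 mm high, standing on the rear of the shelf's board; origin under its middle; stays
- heel_block: shaped pale wood block, 165 x 55 x 48 mm, lying on the bench; origin under its middle; stays
- brush: brush 190 mm long lying on the bench; stays
- screwdriver: screwdriver 200 mm long with a black handle lying on the bench; stays
Mind the look-alikes: they are no part of the job. Leave any pink or turquoise look-alike of the part that bears plane_center alone.

How it is judged (in metres and radians):
On the way, in this order (a step that is already met when the one before it is completed fails the run):
1. the plane lies flat, sole down, in the wide side of the tray, let go, while the tray is still out on the bench (x of plane_center in the frame of tray_bay between -0.045 and 0.045 m and y of plane_center in the frame of tray_bay between -0.058 and 0.058 m and z of plane_center in the frame of tray_bay between 0.012 and 0.022 m and angle between plane_center's own z axis and vertical below 0.1 rad and contact force between the fingers and plane below 0.1 N and x of tray_bay in the frame of tool_shelf below -0.12 m), for 0.2 s.
2. the tray, in under the shelf, is pushed so far that its strike spreads the catch's rollers (one presses on it with over 3.5 N) (x of tray_bay in the frame of tool_shelf above -0.06 m and (contact force between tray and roller_left above 3.5 N or contact force between tray and roller_right above 3.5 N)), for 0.02 s.
At the end, for the whole second after the job is handed in: plane flat (within 6 degrees), sole down, let go, in the tray's wide side, hone still in the narrow side; tray at rest on the bench under the shelf, its middle at most 44 mm short of the shelf's origin, the catch's rollers clasping the strike's neck with their light closing force (0.3 to 2.8 N) (x of plane_center in the frame of tray_bay between -0.045 and 0.045 m and y of plane_center in the frame of tray_bay between -0.058 and 0.058 m and z of plane_center in the frame of tray_bay between 0.012 and 0.022 m and angle between plane_center's own z axis and vertical below 0.1 rad and contact force between the fingers and plane below 0.1 N and x of tray_bay in the frame of tool_shelf above -0.044 m and z of tray_bay in the frame of tool_shelf below 0.01 m and z of hone in the frame of tray_bay below 0.005 m and y of hone in the frame of tray_bay between -0.135 and -0.09 m and linear speed of each of tray, plane below 0.01 m/s and contact force between tray and roller_left below 2.8 N and contact force between tray and roller_right below 2.8 N and (contact force between tray and roller_left above 0.3 N or contact force between tray and roller_right above 0.3 N)); the robot touches nothing.
It fails at once if the tray is forced: more than 15 N between the tray and the tool shelf (runners, legs, catch) (contact force between tray and tool_shelf above 15 N).
It fails at once if the tray touches the underside of the shelf board (contact force between tray and shelf_board above 1 N).
It fails at once if the plane touches the shelf board (contact force between plane and shelf_board above 1 N).
It fails at once if the tray is lifted or tipped instead of slid (height (world z) of tray_pull above 0.045 m or angle between tray_pull's own z axis and vertical above 0.12 rad).
It fails at once if another thing on the bench or on the shelf is moved by more than 25 mm (distance of any of mug, glue_bottle, screw_jar, heel_block, brush, screwdriver, sanding_block_center from where it was at the start of the episode above 0.025 m).
It also fails if it takes over 72 s, if anything falls off the work surface, if the arm or the gripper's body presses on something with over 40 N, if the wrist force passes 120 N, or if a joint passes its speed limit or range.

ROBOT

A 6-joint arm with a two-finger parallel gripper is mounted at the origin on the work surface. World frame = base frame: x ahead of the robot, y to its left, z up, the work surface at z = 0. Lengths are in mm, angles in rad, forces in N, time in s.
With the tool pointing down it reaches from about 400 to 925 mm from the base axis. Payload 12.5 kg.
Tool frame: the origin (TCP) lies on the centre line of the jaws, within the pads' length; the fingertips stand 19 mm ahead of it and the grasp point (between the pads) is the TCP; y points along the fingers, x is the direction in which the jaws open and shut, and the axes are right-handed (so a half turn about y gives the same grasp; the last joint's range is limited). The gripper opens to 95 mm and grips with 3 to 60 N. Pads are 20 mm wide; open, the fingers measure 119 mm over their backs; the gripper's body (75 mm by 180 mm) begins 59 mm behind the grasp point.
Start: joints at [-1.378, 0.491, 1.559, -0, 1.092, -0.106], TCP at [184.007, -597.319, 203.561] pointing down, gripper open.
Joint ranges: [-3.1, 3.1], [-0.84, 2.19], [0.05, 2.79], [-1.13, 4.28], [0.06, 2.93], [-2.69, 2.69]. Speed limits (rad/s): [2.22, 2.22, 2.79, 3.14, 3.14, 3.14].

INTERFACE

Orientations are given as [roll, pitch, yaw] about the fixed x, y, z axes, in that order (R = Rz(yaw) Ry(pitch) Rx(roll)).
In Python, from cell import env gives the robot as it stands. The module is installed in compiled form; this text tells all that it offers.
- The arm moves only by the tool move_arm, never from a script. Its argument "rows" is a list of rows, each an object of numbers: "tx", "ty", "tz": the shift along the tool's x, y, z in cm; "rx", "ry", "rz": the turn, a rotation vector about the tool's x, y, z in rad; "grip": the opening in per cent of the stroke, from 0 (shut) to 100 (fully open). In form: [{"tx": .., "ty": .., "tz": .., "rx": .., "ry": .., "rz": .., "grip": ..}, ...]. A call has 1 to 10 rows; each row shifts and turns the commanded pose from where the row before left it, along the tool's axes as they then stand; what a row does not reach is not made up. A row lasts 1/12 s, in which the tool goes at most 41.7 mm and 7.16 degrees, less where a joint would pass 70% of its speed; a pose out of reach is approached as far as the arm can. A call is refused whole if a number of a shift passes 4.17 or a number of a turn 0.125, either way. A call with a gripper value outside its range is refused whole. The fingers move at their own pace and stop on an object; the grip force is fixed at half the most. Time passes only in rows, so rows that do not move let the fingers close. It gives the time, the measured TCP pose, the force and the opening at its end, in the units of the state.
- env.state(): the state, without advancing time (a new reading comes with each control period).
- env.read_camera(name): name is "side" or "top"; returns (picture, depth): 480x640x3 uint8, blue, green, red; 480x640 float32, mm along the optical axis (not along the pixel's ray), 0 where there is no reading.
- env.calibration(name): a dict with "vertical_fov" (degrees; the focal length in pixels is half the picture's height over the tangent of half this angle, whatever the lens; pixels are square), "cx", "cy" (the principal point, pixels), "eye" and "rotation" of the camera in the world. Camera axes: x right, y up, looking along -z (the intrinsics and any distortion apply to the point x, -y, -z); pixel columns grow to the right and rows downward; lengths in mm; the calibration is good to about 2 mm. A picture is of the moment at which its call begins. calibration takes no time and is no camera call.
- env.job_done(): hands the job in, once; it reports no verdict.
The state is a dict: "t": time; "joints": joint angles; "qvel": joint speeds; "tau": joint torques, N m; "eef_pos": TCP position; "tcp_rot": TCP orientation; "ft_force": force on the tool from outside, world axes, zero at the start; "moment": the same for the moment, N m; "opening": opening from 0.0 (shut) to 1.0 (fully open).
Only numpy, scipy, OpenCV 4.12 (cv2) and the standard library are available. Lean on these libraries where they do the work, as an engineer would, in place of code of your own. Each camera call takes 0.05 s, during which the arm holds its last target.

## Working session

There is one attempt and no reset: what is moved stays moved. The work goes in short steps, Python scripts to look and compute and a tool call to move; the robot and the scene stay as the last step left them, time stands still between calls to the robot, and variables do not carry over. Pictures are saved under pics/ and viewed, and the job is handed in when it is done.

Besides the shell and the picture viewer there is one more tool, called after "Request:" as name(argument=value, ...), one argument or row to a line, values as JSON. move_arm: Moves the arm, as the interface text tells. Its arguments: {"type":"object","properties":{"rows":{"type":"array"}},"required":["rows"]}

```bash
mkdir -p pics; cat > h.py <<'E'
import numpy as np, cv2
from cell import env
def cam(n):
    c=env.calibration(n); f=240/np.tan(np.radians(c["vertical_fov"])/2)
    return c,f
def snap(n,tag):
    p,d=env.read_camera(n); cv2.imwrite(f"pics/{tag}.png",p); np.save(f"pics/{tag}.npy",d); return p,d
def ray(n,u,v):
    c,f=cam(n); d=np.array([(u-c["cx"])/f,-(v-c["cy"])/f,-1.0]); R=np.array(c["rotation"]); return np.array(c["eye"]),R@d
def onz(n,u,v,z):
    e,d=ray(n,u,v); return e+d*(z-e[2])/d[2]
def proj(n,P):
    c,f=cam(n); q=np.array(c["rotation"]).T@(np.array(P,float)-np.array(c["eye"])); return np.array([c["cx"]+f*q[0]/-q[2],c["cy"]-f*q[1]/-q[2]])
def depthmap(n,d):
    c,f=cam(n); v,u=np.mgrid[0:480,0:640]; 
    P=np.stack([(u-c["cx"])/f*d,-(v-c["cy"])/f*d,-d],-1); return P@np.array(c["rotation"]).T+np.array(c["eye"])
E
python3 - <<'E'
from h import *
for n in("side","top"):
    print(n,env.calibration(n)); p,d=snap(n,n+"0"); print((d>0).mean(),d[d>0].min(),d.max())
print(env.state())
E
```

```text
side {'vertical_fov': 49.08205391076677, 'cx': 319.53074457779013, 'cy': 238.30720730552056, 'eye': array([-91.58060232, 766.65204012, 827.14186882]), 'rotation': array([ 9.50226640e-01,  1.20552817e-03, -2.40477401e+00])}
0.996025390625 675.6848 3707.768
top {'vertical_fov': 50.06383690443235, 'cx': 313.94539273863137, 'cy': 236.8443782442786, 'eye': array([ 412.36886826,    2.43446325, 1238.07840136]), 'rotation': array([ 0.13230922,  0.00776038, -1.58831086])}
0.9960904947916667 434.63074 2163.1267
{'t': 0.1, 'joints': array([-1.37757185e+00,  4.91473265e-01,  1.55936450e+00, -3.71570233e-06,
        1.09170921e+00, -1.05581905e-01]), 'qvel': array([-2.99507325e-04, -1.30181203e-03, -3.72401257e-03, -1.76104128e-03,
       -2.99315343e-04, -6.50888777e-05]), 'tau': array([ 3.28300506e-03, -6.13623548e+01, -2.58605719e+01,  6.93896413e-02,
        4.69917257e-02, -4.21077232e-05]), 'eef_pos': array([ 183.97714006, -597.08200622,  203.04462131]), 'tcp_rot': array([-1.57069903e+00,  9.49357763e-04, -1.27198819e+00]), 'ft_force': array([-0.80173541,  0.01626234, -0.66348489]), 'moment': array([-0.05745477, -0.01172533,  0.01886273]), 'opening': 1.0004261567864772}
```

```bash
python3 - <<'E'
s=open('h.py').read()
s=s.replace('import numpy as np, cv2','import numpy as np, cv2\nfrom scipy.spatial.transform import Rotation as Ro')
s=s.replace('    return c,f\n','    c["rotation"]=Ro.from_euler("xyz",c["rotation"]).as_matrix(); return c,f\n',1)
open('h.py','w').write(s)
E
python3 -c "
from h import *
print(cam('side')[0]['rotation'],cam('top')[0]['rotation'],env.state()['t'])"
```

```text
[[-0.74060943  0.39000309 -0.54717023]
 [-0.67193468 -0.43132275  0.60205022]
 [-0.00120553  0.81354673  0.5814983 ]] [[-0.01751311  0.99108993 -0.13203802]
 [-0.99981652 -0.01838418 -0.00538084]
 [-0.00776031  0.13191956  0.99123005]] 0.1
```

View pics/top0.png

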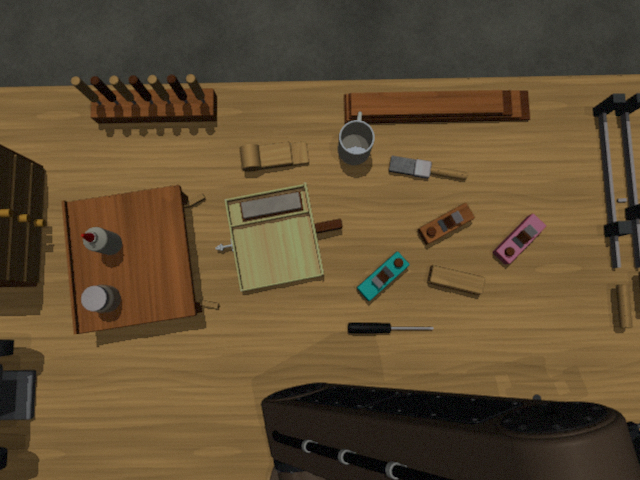

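View pics/side0.png

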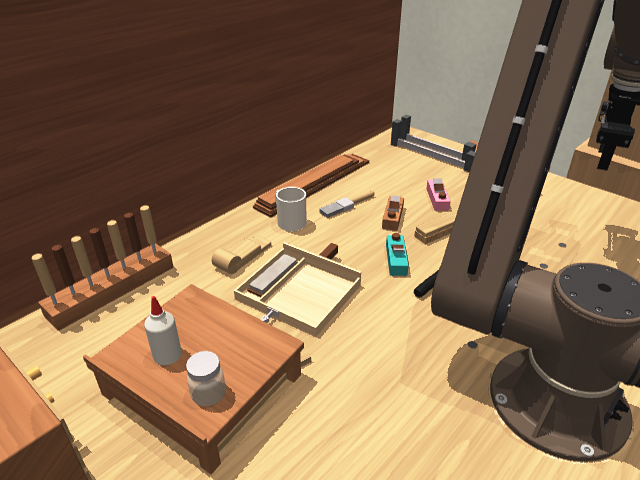

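The top picture shows three plane-shaped things: wood-brown at (446,224), pink at (519,240), turquoise at (383,277). The plain sanding block is at (457,280). The wood-brown one, with its iron and knob, fits the description, so I'll confirm it in an enlarged crop. The tray is at (275,237), the shelf at (130,257), and the way in is to picture left (world +y).

```bash
python3 - <<'E'
from h import *
p=cv2.imread('pics/top0.png'); 
a=cv2.resize(p[190:310,340:560],None,fx=3.6,fy=3.6,interpolation=cv2.INTER_CUBIC)
cv2.imwrite('pics/crop0.png',a)
b=cv2.resize(p[170:345,50:360],None,fx=2.5,fy=2.5,interpolation=cv2.INTER_CUBIC)
cv2.imwrite('pics/crop1.png',b)
d=np.load('pics/top0.npy'); W=depthmap('top',d)
for u,v in [(446,200),(446,224),(440,232),(457,280),(300,260),(130,230),(250,320),(400,380),(560,330),(100,155)]:
    print((u,v),W[v,u].round(1))
E
```

```text
(446, 200) [ 662.  -315.5    1.2]
(446, 224) [ 597.3 -303.5   36.1]
(440, 232) [ 578.7 -288.7   34.8]
(457, 280) [ 465.1 -323.2   32.7]
(300, 260) [521.   43.6   5.8]
(130, 230) [588.1 423.6  93.4]
(250, 320) [380.4 164.6   2.6]
(400, 380) [ 235.7 -186.2    0.5]
(560, 330) [ 344.4 -568.1    1.2]
(100, 155) [7.927e+02 5.383e+02 3.000e-01]
```

View pics/crop0.png

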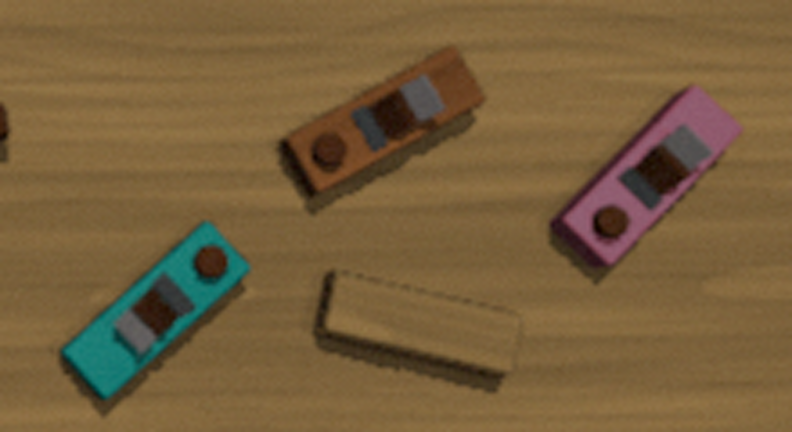

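View pics/crop1.png

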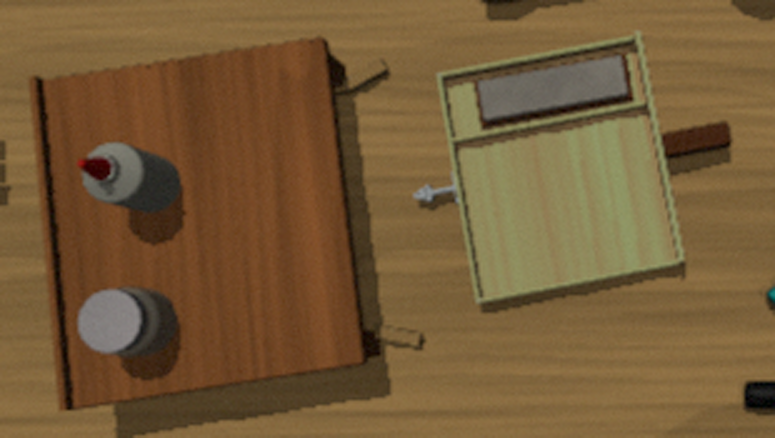

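```bash
cat > meas.py <<'E'
from h import *
def rect(n,mask,z,name=None):
    # biggest contour of pixel mask -> rays to plane z -> minAreaRect
    cs,_=cv2.findContours(mask.astype(np.uint8),cv2.RETR_EXTERNAL,cv2.CHAIN_APPROX_NONE)
    c=max(cs,key=cv2.contourArea).reshape(-1,2)
    P=np.array([onz(n,u,v,z)[:2] for u,v in c],np.float32)
    r=cv2.minAreaRect(P)
    (cx,cy),(w,h),a=r
    if w<h: a+=90; w,h=h,w
    a=(a+90)%180-90
    print(name,"c",np.round([cx,cy],1),"size",round(w,1),round(h,1),"long-axis yaw deg",round(a,2),"px",len(c)); return r,P
E
python3 - <<'E'
from meas import *
p=cv2.imread('pics/top0.png'); d=np.load('pics/top0.npy'); W=depthmap('top',d); Z=W[...,2]
def box(u0,u1,v0,v1):
    m=np.zeros((480,640),bool); m[v0:v1,u0:u1]=True; return m
rect('top',box(50,200,170,340)&(Z>85),94,'shelf top all')
hsv=cv2.cvtColor(p,cv2.COLOR_BGR2HSV)
for n,(u,v) in dict(plane=(455,216),bench=(500,170),tray=(300,260),wall=(322,262),pull=(329,229),shelf=(140,220),block=(457,281)).items(): print(n,hsv[v,u],Z[v,u].round(1))
m=box(405,485,190,260)&(Z>22); rect('top',m,34,'plane')
m=box(405,485,190,260)&(Z>39); cv2.imwrite('pics/m.png',m*255); 
n,l,s,c=cv2.connectedComponentsWithStats(m.astype(np.uint8)); 
for i in range(1,n): print('high',s[i],c[i], onz('top',*c[i],48))
m=box(425,490,255,300)&(Z>22); rect('top',m,36,'block')
m=box(210,335,180,300)&(Z>20); rect('top',m,28,'traywalls')
m=box(318,350,210,245)&(Z>30); rect('top',m,42,'pull')
# bench normals
g=box(350,560,310,380)&(abs(Z)<15)
A=np.c_[W[g][:,:2],np.ones(g.sum())]; print('bench fit',np.linalg.lstsq(A,W[g][:,2],rcond=None)[0], W[g][:,2].std())
E
```

```text
shelf top all c [528.1 426.9] size 303.9 275.0 long-axis yaw deg 7.85 px 504
plane [ 8 12 84] 49.7
bench [ 18 137 125] 1238.1
tray [ 34  80 150] 5.8
wall [ 18 137 117] 0.1
pull [ 11 218  41] 37.4
shelf [ 13 165 113] 95.5
block [ 18 137 121] 33.1
plane c [ 601.1 -303.8] size 132.1 43.8 long-axis yaw deg -62.22 px 124
high [452 193   1   1   1] [452. 193.] [ 669.13461957 -318.4082436    48.        ]
high [468 196   1   1   1] [468. 196.] [ 661.20682127 -355.62922594   48.        ]
high [426 199   1   1   1] [426. 199.] [ 655.90221941 -256.55072525   48.        ]
high [462 205   1   1   1] [462. 205.] [ 639.92994817 -340.33518834   48.        ]
high [459 207   1   1   1] [459. 207.] [ 635.28902112 -333.04012134   48.        ]
high [459 209   1   1   1] [459. 209.] [ 630.51911887 -332.77917448   48.        ]
high [424 210   2   2   2] [424.5 210.5] [ 628.47707752 -251.76336466   48.        ]
high [450 211   1   1   1] [450. 211.] [ 626.15349323 -311.44590991   48.        ]
high [444 210  19  17 178] [453.02247191 218.3988764 ] [ 608.43268062 -317.5881684    48.        ]
high [442 212   1
[... 1621 characters left out ...]
537.42354669 -385.69329746   48.        ]
high [466 250   1   1   1] [466. 250.] [ 533.52123392 -343.7107668    48.        ]
high [419 258   1   1   1] [419. 258.] [ 516.87533215 -233.89810898   48.        ]
high [466 258   1   1   1] [466. 258.] [ 514.8930673  -342.65829696   48.        ]
block c [ 465.7 -319.9] size 127.2 44.2 long-axis yaw deg 74.78 px 144
traywalls c [580.  101.7] size 290.5 229.3 long-axis yaw deg -80.47 px 424
pull c [600.  -27.5] size 57.0 23.5 long-axis yaw deg -81.51 px 62
bench fit [ 1.63168485e-03 -1.72861787e-04 -4.93975263e-01] 2.5003230349847447[ WARN:0@0.808] global loadsave.cpp:1063 imwrite_ Unsupported depth image for selected encoder is fallbacked to CV_8U.
```

```bash
python3 - <<'E'
from meas import *
p=cv2.imread('pics/top0.png'); d=np.load('pics/top0.npy'); W=depthmap('top',d); Z=W[...,2]
def box(u0,u1,v0,v1):
    m=np.zeros((480,640),bool); m[v0:v1,u0:u1]=True; return m
med=cv2.medianBlur(Z.astype(np.float32),5)
def sides(mask,z,tag,yaw):
    cs,_=cv2.findContours(mask.astype(np.uint8),cv2.RETR_EXTERNAL,cv2.CHAIN_APPROX_NONE)
    c=max(cs,key=cv2.contourArea).reshape(-1,2)
    P=np.array([onz('top',u,v,z)[:2] for u,v in c]); 
    e=np.array([np.cos(yaw),np.sin(yaw)]); n=np.array([-e[1],e[0]])
    m0=P.mean(0); a=(P-m0)@e; b=(P-m0)@n
    out={}
    for nm,k in dict(front=a<a.min()+6,rear=a>a.max()-6,right=b<b.min()+6,left=b>b.max()-6).items():
        q=P[k]
        for _ in range(2):
            vx,vy,x0,y0=cv2.fitLine(q.astype(np.float32),cv2.DIST_HUBER,0,.01,.01).ravel()
            r=abs((q-[x0,y0])@np.array([-vy,vx])); q=q[r<2.5]
        out[nm]=(vx,vy,x0,y0); print(tag,nm,len(q),'pt',round(x0,1),round(y0,1),'dir',round(np.degrees(np.arctan(vy/vx)),2))
    return out
m=box(50,200,170,340)&(med>85); sides(m,94,'shelf',np.radians(98))
m=box(216,324,180,300)&(med>12); 
cv2.imwrite('pics/tm.png',cv2.resize((m*255).astype(np.uint8)[170:310,200:350],None,fx=4,fy=4,interpolation=cv2.INTER_NEAREST))
sides(m,28,'tray',np.radians(98.5))
E
```

```text
shelf front 128 pt 542.1 293.4 dir 7.91
shelf rear 133 pt 507.6 561.8 dir 7.86
shelf right 94 pt 672.0 456.8 dir -82.17
shelf left 121 pt 378.7 407.9 dir -82.17
tray front 12 pt 598.7 -13.0 dir -1.14
tray rear 21 pt 618.7 215.3 dir 7.7
tray right 60 pt 689.4 111.3 dir -80.31
tray left 5 pt 488.3 -5.2 dir -82.95
```

View pics/tm.png

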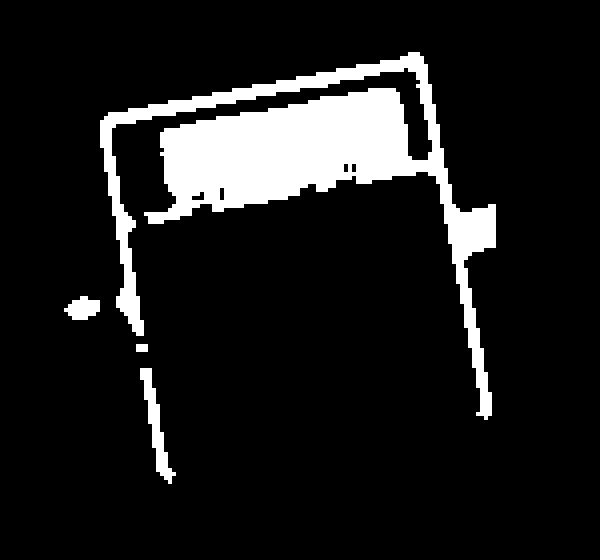

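```bash
python3 - <<'E'
from meas import *
p=cv2.imread('pics/top0.png'); hsv=cv2.cvtColor(p,cv2.COLOR_BGR2HSV)
m=np.zeros((480,640),np.uint8); m[180:300,216:335]=1
k=(m>0)&(hsv[...,0]>24)&(hsv[...,0]<50)&(hsv[...,1]>40)
k=cv2.morphologyEx(k.astype(np.uint8),cv2.MORPH_CLOSE,np.ones((3,3)))
cv2.imwrite('pics/tm2.png',cv2.resize((k*255)[170:310,200:350],None,fx=4,fy=4,interpolation=cv2.INTER_NEAREST))
cv2.imwrite('pics/tc.png',cv2.resize(p[170:310,200:350],None,fx=5,fy=4.2*5/4.2,interpolation=cv2.INTER_CUBIC)[:600])
E
```

```text
(no output)
```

View pics/tm2.png

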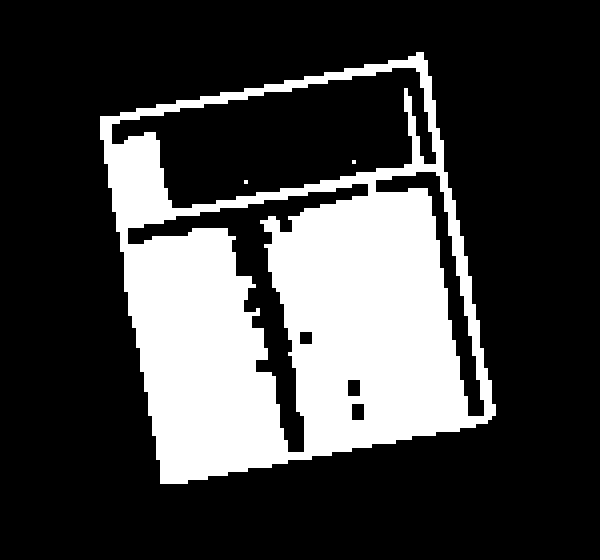

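View pics/tc.png

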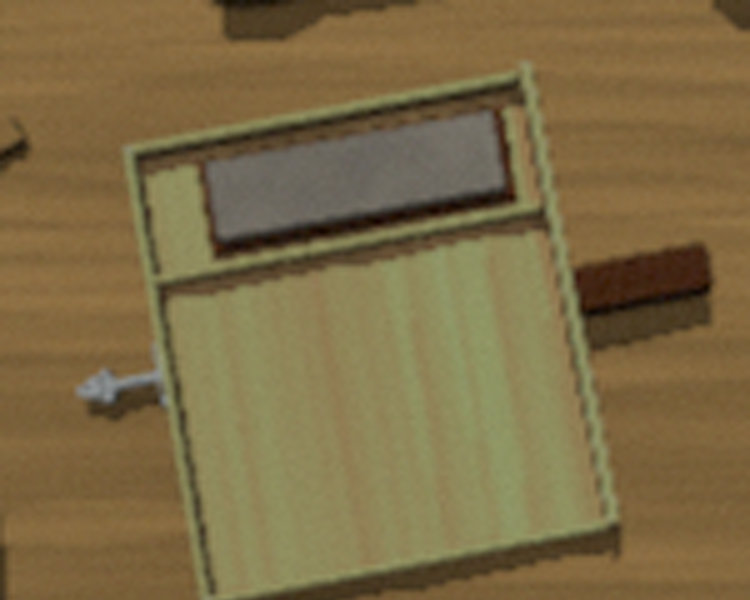

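```bash
cat > traym.py <<'E'
from meas import *
def traymeas(p,box,yaw0):
    u0,u1,v0,v1=box
    hsv=cv2.cvtColor(p,cv2.COLOR_BGR2HSV)
    m=np.zeros((480,640),np.uint8); m[v0:v1,u0:u1]=1
    k=((m>0)&(hsv[...,0]>24)&(hsv[...,0]<50)&(hsv[...,1]>40)).astype(np.uint8)
    k=cv2.morphologyEx(k,cv2.MORPH_CLOSE,np.ones((3,3)))
    cs,_=cv2.findContours(k,cv2.RETR_EXTERNAL,cv2.CHAIN_APPROX_NONE)
    c=max(cs,key=cv2.contourArea).reshape(-1,2)
    e=np.array([np.cos(yaw0),np.sin(yaw0)]); n=np.array([-e[1],e[0]])
    out={}
    for nm,z in dict(front=44,rear=28,right=28,left=28).items():
        P=np.array([onz('top',u,v,z)[:2] for u,v in c]); m0=P.mean(0); a=(P-m0)@e; b=(P-m0)@n
        k=dict(front=a<a.min()+8,rear=a>a.max()-8,right=b<b.min()+8,left=b>b.max()-8)[nm]
        q=P[k]
        for _ in range(3):
            vx,vy,x0,y0=cv2.fitLine(q.astype(np.float32),cv2.DIST_HUBER,0,.01,.01).ravel()
            r=abs((q-[x0,y0])@np.array([-vy,vx])); q=q[r<2.5]
        print('tray',nm,len(q),'pt',round(float(x0),1),round(float(y0),1),'dir',round(float(np.degrees(np.arctan(vy/vx))),2),
          'a',round(float(np.array([x0,y0])@e),1),'b',round(float(np.array([x0,y0])@n),1))
E
python3 - <<'E'
from traym import *
p=cv2.imread('pics/top0.png'); traymeas(p,(216,335,180,300),np.radians(98.8))
hsv=cv2.cvtColor(p,cv2.COLOR_BGR2HSV)
m=np.zeros((480,640),bool); m[215:240,312:350]=1
k=m&(hsv[...,0]<16)&(hsv[...,1]>170)&(hsv[...,2]<100); ys,xs=np.nonzero(k); print(len(xs),xs.min(),xs.max())
P=np.array([onz('top',u,v,42)[:2] for u,v in zip(xs,ys)],np.float32); r=cv2.minAreaRect(P); print('pull',r, P.mean(0))
print('strike tip',onz('top',216.5,248,18), 'pull end',onz('top',342,225.5,42))
E
```

```text
tray front 91 pt 591.4 8.0 dir 10.09 a -82.6 b -585.7Traceback (most recent call last):
  File "<stdin>", line 2, in <module>
  File "traym.py", line 13, in traymeas
    P=np.array([onz('top',u,v,z)[:2] for u,v in c]); m0=P.mean(0); a=(P-m0)@e; b=(P-m0)@n
                ~~~^^^^^^^^^^^^^
  File "h.py", line 12, in onz
    e,d=ray(n,u,v); return e+d*(z-e[2])/d[2]
        ~~~^^^^^^^
  File "h.py", line 10, in ray
    c,f=cam(n); d=np.array([(u-c["cx"])/f,-(v-c["cy"])/f,-1.0]); R=np.array(c["rotation"]); return np.array(c["eye"]),R@d
        ~~~^^^
  File "h.py", line 5, in cam
    c=env.calibration(n); f=240/np.tan(np.radians(c["vertical_fov"])/2)
ValueError: time passes only in moves, steps and waits
```

```bash
python3 - <<'E'
s=open('h.py').read()
s=s.replace('def cam(n):','from functools import lru_cache\n@lru_cache(None)\ndef cam(n):')
open('h.py','w').write(s)
E
python3 - <<'E'
from traym import *
p=cv2.imread('pics/top0.png'); traymeas(p,(216,335,180,300),np.radians(98.8))
hsv=cv2.cvtColor(p,cv2.COLOR_BGR2HSV)
m=np.zeros((480,640),bool); m[215:240,312:350]=1
k=m&(hsv[...,0]<16)&(hsv[...,1]>170)&(hsv[...,2]<100); ys,xs=np.nonzero(k); print(len(xs),xs.min(),xs.max())
P=np.array([onz('top',u,v,42)[:2] for u,v in zip(xs,ys)],np.float32); r=cv2.minAreaRect(P); print('pull',r, P.mean(0))
print('strike tip',onz('top',216.5,248,18), 'pull end',onz('top',342,225.5,42))
E
```

```text
tray front 91 pt 591.4 8.0 dir 10.09 a -82.6 b -585.7
tray rear 93 pt 558.9 202.9 dir 10.0 a 115.0 b -583.4
tray right 82 pt 685.9 123.9 dir -79.92 a 17.5 b -696.8
tray left 83 pt 466.2 88.4 dir -80.11 a 16.0 b -474.2
179 315 341
pull ((597.6958618164062, -24.772754669189453), (20.867801666259766, 61.1038703918457), 12.075711250305176) [597.9469   -24.144842]
strike tip [552.30195215 242.55068311  18.        ] pull end [597.40292351 -57.57005186  42.        ]
```

Request:
move_arm(
  rows=[
    {"tx": -1.2,"tz": 3.7},
    {"tx": -1.2,"tz": 3.7},
    {"tx": -1.2,"tz": 3.7},
    {"tx": -1.2,"tz": 3.7},
    {"tx": -1.2,"tz": 3.7},
    {"tx": -1.2,"tz": 3.7},
    {"tx": -1.2,"tz": 3.7},
    {"tx": -1.2,"tz": 3.7},
    {"tx": -1.2,"tz": 3.7},
    {"tx": -1.2,"tz": 3.7},
  ],
)

```text
validation failed for argument at $.ro...
```

Request:
move_arm(
  rows=[
    {"tx": -1.2,"tz": 3.7,"ry": -0.125},
    {"ry": -0.125},
    {"ry": -0.125},
    {"ry": -0.125},
    {"ry": -0.125},
    {"ry": -0.125},
    {"ry": -0.125},
    {"ry": -0.125},
    {"ry": -0.125},
    {"ry": -0.125},
  ],
)

```text
validation failed for argument at $.ro...
```

Request:
move_arm(
  rows=[
    {"ry": -0.125},
    {"ry": -0.125},
    {"ry": -0.125},
    {"ry": -0.125},
    {},
  ],
)

```text
validation failed for argument at $.ro...
```

Request:
move_arm(
  rows=[
    {"tx": -1.2,"ty": 0,"tz": 3.7,"rx": 0,"ry": 0,"rz": 0,"grip": 100},
  ],
)

```text
t: 0.18
eef_pos: [212.6, -577.4, 202.8]
tcp_rot: [-1.572, -0.0, -1.276]
ft_force: [0.2, -1.4, -0.3]
opening: 1.0
```

Request:
move_arm(
  rows=[
    {"tx": -1.2,"ty": 0,"tz": 3.7,"rx": 0,"ry": 0,"rz": 0,"grip": 100},
    {"tx": -1.2,"ty": 0,"tz": 3.7,"rx": 0,"ry": 0,"rz": 0,"grip": 100},
    {"tx": -1.2,"ty": 0,"tz": 3.7,"rx": 0,"ry": 0,"rz": 0,"grip": 100},
    {"tx": -1.2,"ty": 0,"tz": 3.7,"rx": 0,"ry": 0,"rz": 0,"grip": 100},
    {"tx": -1.2,"ty": 0,"tz": 3.7,"rx": 0,"ry": 0,"rz": 0,"grip": 100},
    {"tx": -1.2,"ty": 0,"tz": 3.7,"rx": 0,"ry": 0,"rz": 0,"grip": 100},
    {"tx": -1.2,"ty": 0,"tz": 3.7,"rx": 0,"ry": 0,"rz": 0,"grip": 100},
    {"tx": -1.2,"ty": 0,"tz": 3.7,"rx": 0,"ry": 0,"rz": 0,"grip": 100},
    {"tx": -1.2,"ty": 0,"tz": 3.7,"rx": 0,"ry": 0,"rz": 0,"grip": 100},
    {"tx": -1.2,"ty": 0,"tz": 3.7,"rx": 0,"ry": 0,"rz": 0,"grip": 100},
  ],
)

```text
t: 1.02
eef_pos: [535.4, -349.8, 203.3]
tcp_rot: [-1.571, 0.0, -1.272]
ft_force: [-0.4, -0.4, 0.6]
opening: 0.998
```

Request:
move_arm(
  rows=[
    {"tx": 0,"ty": 0,"tz": 0,"rx": 0,"ry": -0.125,"rz": 0,"grip": 100},
    {"tx": 0,"ty": 0,"tz": 0,"rx": 0,"ry": -0.125,"rz": 0,"grip": 100},
    {"tx": 0,"ty": 0,"tz": 0,"rx": 0,"ry": -0.125,"rz": 0,"grip": 100},
    {"tx": 0,"ty": 0,"tz": 0,"rx": 0,"ry": -0.125,"rz": 0,"grip": 100},
    {"tx": 0,"ty": 0,"tz": 0,"rx": 0,"ry": -0.125,"rz": 0,"grip": 100},
    {"tx": 0,"ty": 0,"tz": 0,"rx": 0,"ry": -0.125,"rz": 0,"grip": 100},
    {"tx": 0,"ty": 0,"tz": 0,"rx": 0,"ry": -0.125,"rz": 0,"grip": 100},
    {"tx": 0,"ty": 0,"tz": 0,"rx": 0,"ry": -0.125,"rz": 0,"grip": 100},
    {"tx": 0,"ty": 0,"tz": 0,"rx": 0,"ry": -0.125,"rz": 0,"grip": 100},
    {"tx": 0,"ty": 0,"tz": 0,"rx": 0,"ry": -0.125,"rz": 0,"grip": 100},
  ],
)

```text
t: 1.85
eef_pos: [534.0, -351.2, 203.1]
tcp_rot: [-1.57, 0.001, -0.016]
ft_force: [-0.7, 0.0, 0.7]
opening: 0.996
```

Request:
move_arm(
  rows=[
    {"tx": 0,"ty": 0,"tz": 0,"rx": 0,"ry": -0.125,"rz": 0,"grip": 100},
    {"tx": 0,"ty": 0,"tz": 0,"rx": 0,"ry": -0.125,"rz": 0,"grip": 100},
    {"tx": 0,"ty": 0,"tz": 0,"rx": 0,"ry": -0.125,"rz": 0,"grip": 100},
    {"tx": 0,"ty": 0,"tz": 0,"rx": 0,"ry": -0.125,"rz": 0,"grip": 100},
    {"tx": 0,"ty": 0,"tz": 0,"rx": 0,"ry": 0,"rz": 0,"grip": 100},
  ],
)

```text
t: 2.27
eef_pos: [534.0, -351.3, 203.2]
tcp_rot: [-1.57, 0.0, 0.484]
ft_force: [0.1, -0.2, -1.4]
opening: 1.002
```

Request:
move_arm(
  rows=[
    {"tx": 2.7,"ty": 2.0,"tz": 0.4,"rx": 0,"ry": 0,"rz": 0,"grip": 100},
    {"tx": 2.7,"ty": 2.0,"tz": 0.4,"rx": 0,"ry": 0,"rz": 0,"grip": 100},
    {"tx": 2.7,"ty": 2.0,"tz": 0.3,"rx": 0,"ry": 0,"rz": 0,"grip": 100},
    {"tx": 0,"ty": 2.5,"tz": 0,"rx": 0,"ry": 0,"rz": 0,"grip": 100},
    {"tx": 0,"ty": 0,"tz": 0,"rx": 0,"ry": 0,"rz": 0,"grip": 100},
  ],
)

```text
t: 2.68
eef_pos: [600.0, -302.2, 113.6]
tcp_rot: [-1.565, 0.004, 0.476]
ft_force: [-0.1, -0.1, -1.8]
opening: 1.002
```

```bash
python3 - <<'E'
from h import *
p,d=snap('top','top1'); q,_=snap('side','side1')
cv2.imwrite('pics/c1.png',np.hstack([cv2.resize(p[150:330,340:560],None,fx=1.8,fy=1.8),cv2.resize(q[150:330,340:560],None,fx=1.8,fy=1.8)]))
E
```

```text
(no output)
```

View pics/c1.png

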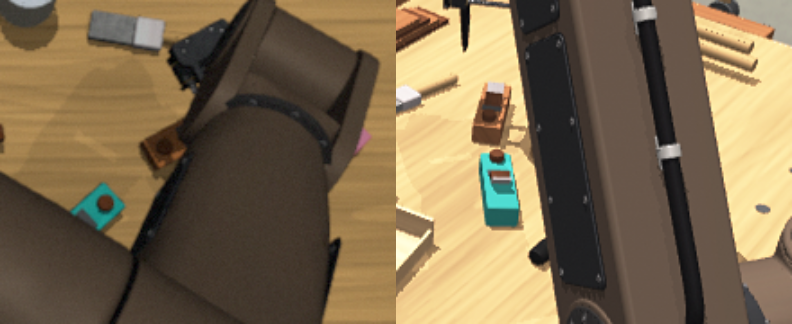

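```bash
python3 - <<'E'
from h import *
s=env.state(); print(s['eef_pos'],s['tcp_rot'],s['joints'])
for n in('top','side'):
    print(n,proj(n,s['eef_pos']),proj(n,s['eef_pos']-[0,0,19]),proj(n,[601,-304,17]))
q=cv2.imread('pics/side1.png'); cv2.imwrite('pics/c2.png',cv2.resize(q[80:260,330:520],None,fx=3,fy=3))
E
```

```text
[ 600.57669027 -304.27481932  118.1865751 ] [-1.56925408e+00  1.04301791e-03  4.75461529e-01] [-5.66930955e-01  6.45285342e-01  1.51513645e+00 -1.48080532e-04
  9.83028617e-01 -1.04230945e+00]
top [455.45780787 216.69379753] [453.21028655 218.14129205] [444.15523673 223.72141978]
side [395.61870057 181.52741486] [395.04597137 187.5768727 ] [392.48766848 212.69903385]
```

View pics/c2.png

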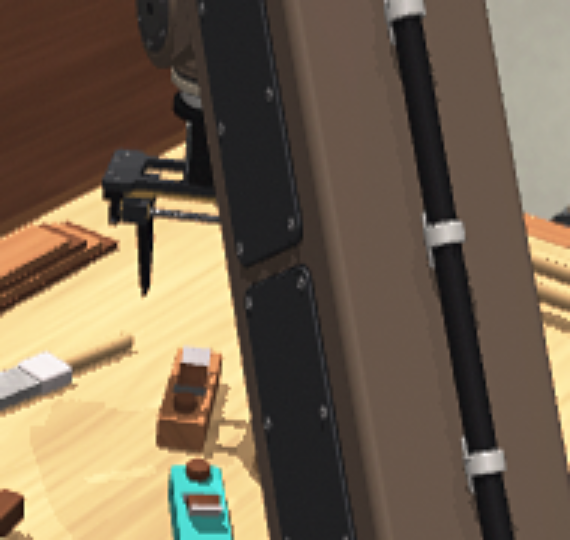

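The top crop has the brown plane partly under the arm. The side crop shows it at about (395,210), with the open gripper squarely above it and one finger tip at (378,177). That matches the projected TCP, so I'll go down and grip.

Request:
move_arm(
  rows=[
    {"tx": 0,"ty": 2.5,"tz": 0,"rx": 0,"ry": -0.01,"rz": 0,"grip": 100},
    {"tx": 0,"ty": 2.5,"tz": 0,"rx": 0,"ry": 0,"rz": 0,"grip": 100},
    {"tx": 0,"ty": 2.0,"tz": 0,"rx": 0,"ry": 0,"rz": 0,"grip": 100},
    {"tx": 0,"ty": 1.5,"tz": 0,"rx": 0,"ry": 0,"rz": 0,"grip": 100},
    {"tx": 0,"ty": 1.0,"tz": 0,"rx": 0,"ry": 0,"rz": 0,"grip": 100},
    {"tx": 0,"ty": 0,"tz": 0,"rx": 0,"ry": 0,"rz": 0,"grip": 100},
  ],
)

```text
t: 3.28
eef_pos: [600.4, -304.8, 23.1]
tcp_rot: [-1.57, 0.001, 0.486]
ft_force: [0.3, -0.2, 0.3]
opening: 1.002
```

Request:
move_arm(
  rows=[
    {"tx": 0,"ty": 0,"tz": 0,"rx": 0,"ry": 0,"rz": 0,"grip": 20},
    {"tx": 0,"ty": 0,"tz": 0,"rx": 0,"ry": 0,"rz": 0,"grip": 20},
    {"tx": 0,"ty": 0,"tz": 0,"rx": 0,"ry": 0,"rz": 0,"grip": 20},
    {"tx": 0,"ty": 0,"tz": 0,"rx": 0,"ry": 0,"rz": 0,"grip": 20},
    {"tx": 0,"ty": 0,"tz": 0,"rx": 0,"ry": 0,"rz": 0,"grip": 20},
    {"tx": 0,"ty": 0,"tz": 0,"rx": 0,"ry": 0,"rz": 0,"grip": 20},
  ],
)

```text
t: 3.78
eef_pos: [601.1, -304.4, 24.0]
tcp_rot: [-1.571, -0.0, 0.488]
ft_force: [-1.0, -0.1, 0.1]
opening: 0.637
```

Request:
move_arm(
  rows=[
    {"tx": 0,"ty": 0,"tz": 0,"rx": 0,"ry": 0,"rz": 0,"grip": 20},
    {"tx": 0,"ty": 0,"tz": 0,"rx": 0,"ry": 0,"rz": 0,"grip": 20},
    {"tx": 0,"ty": 0,"tz": 0,"rx": 0,"ry": 0,"rz": 0,"grip": 20},
    {"tx": 0,"ty": 0,"tz": 0,"rx": 0,"ry": 0,"rz": 0,"grip": 20},
    {"tx": 0,"ty": 0,"tz": 0,"rx": 0,"ry": 0,"rz": 0,"grip": 20},
  ],
)

```text
t: 4.2
eef_pos: [601.0, -304.4, 23.5]
tcp_rot: [-1.571, -0.0, 0.488]
ft_force: [1.4, 0.6, 3.0]
opening: 0.286
```

```bash
python3 - <<'E'
from h import *
q,_=snap('side','side2'); print(env.state()['opening'],env.state()['ft_force'])
p,_=snap('top','top2')
cv2.imwrite('pics/c3.png',np.hstack([cv2.resize(q[120:280,330:490],(480,480)),cv2.resize(p[160:320,380:540],(480,480))])[:, :800])
E
```

```text
0.2701718089487373 [ 0.6056595  -0.27370054  0.23108436]
```

View pics/c3.png

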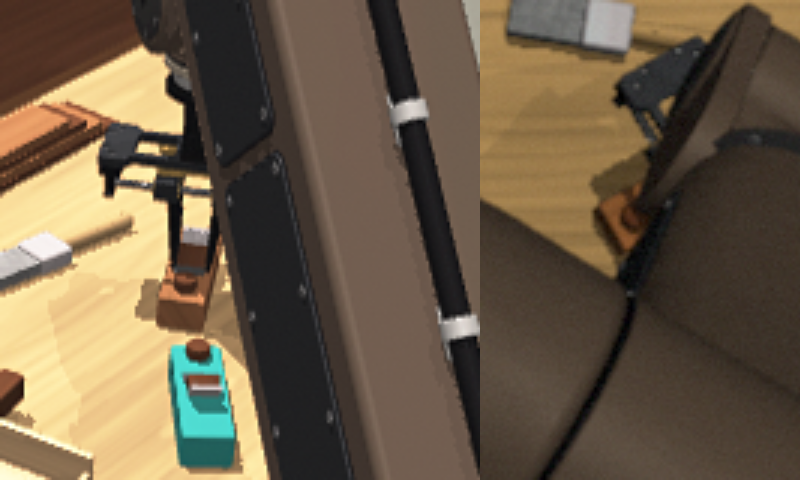

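Request:
move_arm(
  rows=[
    {"tx": 0,"ty": 0,"tz": 0,"rx": 0,"ry": 0,"rz": 0,"grip": 10},
    {"tx": 0,"ty": 0,"tz": 0,"rx": 0,"ry": 0,"rz": 0,"grip": 10},
    {"tx": 0,"ty": 0,"tz": 0,"rx": 0,"ry": 0,"rz": 0,"grip": 10},
  ],
)

```text
t: 4.55
eef_pos: [601.0, -304.3, 23.5]
tcp_rot: [-1.571, -0.0, 0.488]
ft_force: [-0.4, 0.6, -0.7]
opening: 0.268
```

Request:
move_arm(
  rows=[
    {"tx": 0,"ty": -0.5,"tz": 0,"rx": 0,"ry": 0,"rz": 0,"grip": 10},
    {"tx": 0,"ty": -1.5,"tz": 0,"rx": 0,"ry": 0,"rz": 0,"grip": 10},
    {"tx": 0,"ty": -2.0,"tz": 0,"rx": 0,"ry": 0,"rz": 0,"grip": 10},
    {"tx": 0,"ty": -2.5,"tz": 0,"rx": 0,"ry": 0,"rz": 0,"grip": 10},
    {"tx": 0,"ty": -1.5,"tz": 0,"rx": 0,"ry": 0,"rz": 0,"grip": 10},
    {"tx": 0,"ty": 0,"tz": 0,"rx": 0,"ry": 0,"rz": 0,"grip": 10},
  ],
)

```text
t: 5.05
eef_pos: [602.1, -305.1, 107.2]
tcp_rot: [-1.575, -0.002, 0.488]
ft_force: [1.3, -0.3, -2.6]
opening: 0.276
```

```bash
python3 - <<'E'
from h import *
q,_=snap('side','side3')
cv2.imwrite('pics/c4.png',cv2.resize(q[80:260,330:490],None,fx=3.2,fy=3.2))
E
```

```text
(no output)
```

View pics/c4.png

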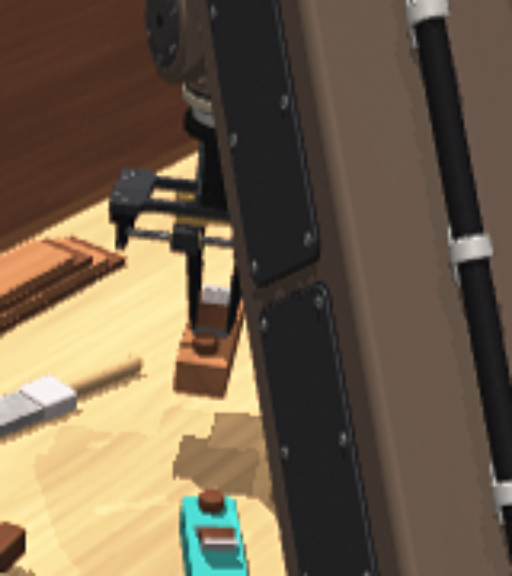

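Request:
move_arm(
  rows=[
    {"tx": 0,"ty": 0,"tz": 0,"rx": 0,"ry": 0.08,"rz": 0,"grip": 10},
    {"tx": 0,"ty": 0,"tz": 0,"rx": 0,"ry": 0.08,"rz": 0,"grip": 10},
    {"tx": 0,"ty": 0,"tz": 0,"rx": 0,"ry": 0.08,"rz": 0,"grip": 10},
    {"tx": 0,"ty": 0,"tz": 0,"rx": 0,"ry": 0.073,"rz": 0,"grip": 10},
    {"tx": 0.1,"ty": 0,"tz": 1.5,"rx": 0,"ry": 0,"rz": 0,"grip": 10},
    {"tx": 0.1,"ty": 0,"tz": 3,"rx": 0,"ry": 0,"rz": 0,"grip": 10},
    {"tx": 0.1,"ty": 0,"tz": 3.5,"rx": 0,"ry": 0,"rz": 0,"grip": 10},
    {"tx": 0.1,"ty": 0,"tz": 3.5,"rx": 0,"ry": 0,"rz": 0,"grip": 10},
    {"tx": 0.1,"ty": 0,"tz": 3.5,"rx": 0,"ry": 0,"rz": 0,"grip": 10},
    {"tx": 0.1,"ty": 0,"tz": 3.5,"rx": 0,"ry": 0,"rz": 0,"grip": 10},
  ],
)

```text
t: 5.93
eef_pos: [573.2, -118.8, 102.5]
tcp_rot: [-1.57, 0.002, 0.177]
ft_force: [1.3, -0.1, -1.1]
opening: 0.271
```

Request:
move_arm(
  rows=[
    {"tx": 0.1,"ty": 0,"tz": 3.5,"rx": 0,"ry": 0,"rz": 0,"grip": 10},
    {"tx": 0.1,"ty": 0,"tz": 3.5,"rx": 0,"ry": 0,"rz": 0,"grip": 10},
    {"tx": 0.1,"ty": 0,"tz": 3.5,"rx": 0,"ry": 0,"rz": 0,"grip": 10},
    {"tx": 0.1,"ty": 0,"tz": 3.5,"rx": 0,"ry": 0,"rz": 0,"grip": 10},
    {"tx": 0.1,"ty": 0,"tz": 3.5,"rx": 0,"ry": 0,"rz": 0,"grip": 10},
    {"tx": 0.1,"ty": 0,"tz": 3.0,"rx": 0,"ry": 0,"rz": 0,"grip": 10},
    {"tx": 0.1,"ty": 0,"tz": 1.5,"rx": 0,"ry": 0,"rz": 0,"grip": 10},
    {"tx": 0,"ty": 0,"tz": 0,"rx": 0,"ry": 0,"rz": 0,"grip": 10},
    {"tx": 0,"ty": 0,"tz": 0,"rx": 0,"ry": 0,"rz": 0,"grip": 10},
  ],
)

```text
t: 6.68
eef_pos: [542.3, 97.7, 102.8]
tcp_rot: [-1.571, 0.001, 0.178]
ft_force: [0.4, -0.4, -1.7]
opening: 0.27
```

```bash
python3 - <<'E'
from h import *
q,_=snap('side','side4');p,_=snap('top','top4'); print(env.state()['eef_pos'],env.state()['tcp_rot'],env.state()['ft_force'])
cv2.imwrite('pics/c5.png',np.hstack([cv2.resize(q[140:340,200:400],(400,400)),cv2.resize(p[130:330,180:380],(400,400))]))
E
```

```text
[542.87221998  96.30133895 103.00512852] [-1.57089998e+00  9.54265267e-04  1.75713715e-01] [-0.31991609  0.11815318 -1.8127013 ]
```

View pics/c5.png

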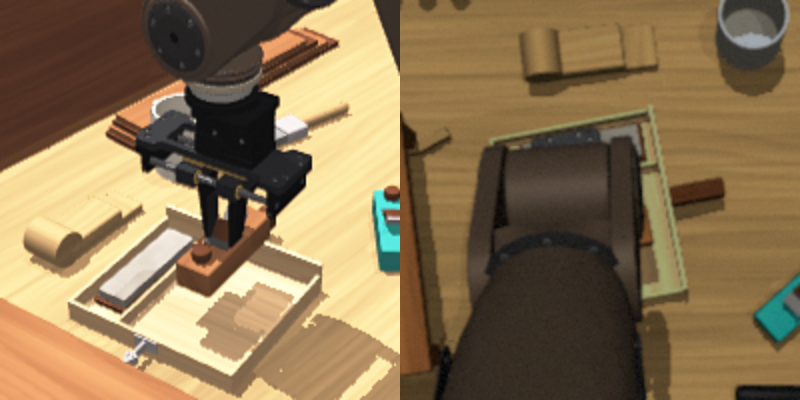

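The side crop shows the plane held level, knob toward the shelf, over the wide side of the tray. The hone lies in its own side. Lowering now.

Request:
move_arm(
  rows=[
    {"tx": 0,"ty": 1.5,"tz": 0.2,"rx": 0,"ry": 0,"rz": 0,"grip": 10},
    {"tx": 0,"ty": 2.0,"tz": 0.2,"rx": 0,"ry": 0,"rz": 0,"grip": 10},
    {"tx": 0,"ty": 1.5,"tz": 0,"rx": 0,"ry": 0,"rz": 0,"grip": 10},
    {"tx": 0,"ty": 1.0,"tz": 0,"rx": 0,"ry": 0,"rz": 0,"grip": 10},
    {"tx": 0,"ty": 0.7,"tz": 0,"rx": 0,"ry": 0,"rz": 0,"grip": 10},
    {"tx": 0,"ty": 0.4,"tz": 0,"rx": 0,"ry": 0,"rz": 0,"grip": 10},
    {"tx": 0,"ty": 0.2,"tz": 0,"rx": 0,"ry": 0,"rz": 0,"grip": 10},
    {"tx": 0,"ty": 0,"tz": 0,"rx": 0,"ry": 0,"rz": 0,"grip": 10},
  ],
)

```text
t: 7.45
eef_pos: [542.7, 100.5, 30.5]
tcp_rot: [-1.571, -0.0, 0.175]
ft_force: [-0.0, 0.0, -1.9]
opening: 0.272
```

Request:
move_arm(
  rows=[
    {"tx": 0,"ty": 0.1,"tz": 0,"rx": 0,"ry": 0,"rz": 0,"grip": 10},
    {"tx": 0,"ty": 0,"tz": 0,"rx": 0,"ry": 0,"rz": 0,"grip": 10},
  ],
)

```text
t: 7.62
eef_pos: [542.8, 100.6, 29.9]
tcp_rot: [-1.571, -0.001, 0.175]
ft_force: [0.5, -0.3, -2.2]
opening: 0.27
```

Request:
move_arm(
  rows=[
    {"tx": 0,"ty": 0.05,"tz": 0,"rx": 0,"ry": 0,"rz": 0,"grip": 10},
    {"tx": 0,"ty": 0,"tz": 0,"rx": 0,"ry": 0,"rz": 0,"grip": 10},
  ],
)

```text
t: 7.78
eef_pos: [542.8, 100.7, 29.4]
tcp_rot: [-1.571, -0.001, 0.175]
ft_force: [0.4, -1.1, 0.8]
opening: 0.269
```

Contact (the weight is off the wrist), so I'll release.

Request:
move_arm(
  rows=[
    {"tx": 0,"ty": 0,"tz": 0,"rx": 0,"ry": 0,"rz": 0,"grip": 60},
    {"tx": 0,"ty": 0,"tz": 0,"rx": 0,"ry": 0,"rz": 0,"grip": 60},
    {"tx": 0,"ty": 0,"tz": 0,"rx": 0,"ry": 0,"rz": 0,"grip": 60},
    {"tx": 0,"ty": 0,"tz": 0,"rx": 0,"ry": 0,"rz": 0,"grip": 60},
    {"tx": 0,"ty": 0,"tz": 0,"rx": 0,"ry": 0,"rz": 0,"grip": 60},
  ],
)

```text
t: 8.2
eef_pos: [542.5, 100.7, 29.0]
tcp_rot: [-1.571, 0.0, 0.175]
ft_force: [0.3, 0.6, 0.3]
opening: 0.559
```

Request:
move_arm(
  rows=[
    {"tx": 0,"ty": -1,"tz": 0,"rx": 0,"ry": 0,"rz": 0,"grip": 60},
    {"tx": 0,"ty": -2,"tz": 0,"rx": 0,"ry": 0,"rz": 0,"grip": 60},
    {"tx": 0,"ty": -3,"tz": 0,"rx": 0,"ry": 0,"rz": 0,"grip": 60},
    {"tx": 0,"ty": -2.5,"tz": 0,"rx": 0,"ry": 0,"rz": 0,"grip": 60},
    {"tx": 0,"ty": -0.5,"tz": -3,"rx": 0,"ry": 0,"rz": 0,"grip": 60},
    {"tx": 0,"ty": 0,"tz": -4,"rx": 0,"ry": 0,"rz": 0,"grip": 60},
    {"tx": 0,"ty": 0,"tz": -4,"rx": 0,"ry": 0,"rz": 0,"grip": 60},
    {"tx": 0,"ty": 0,"tz": -4,"rx": 0,"ry": 0,"rz": 0,"grip": 60},
    {"tx": 0,"ty": 0,"tz": -4,"rx": 0,"ry": 0,"rz": 0,"grip": 60},
    {"tx": 0,"ty": 0,"tz": -3,"rx": 0,"ry": 0,"rz": 0,"grip": 60},
  ],
)

```text
t: 9.03
eef_pos: [581.0, -118.9, 119.9]
tcp_rot: [-1.571, -0.001, 0.174]
ft_force: [-0.0, -0.3, 0.1]
opening: 0.599
```

```bash
python3 - <<'E'
from h import *
q,_=snap('side','side5');p,_=snap('top','top5'); print(env.state()['eef_pos'],env.state()['tcp_rot'],env.state()['ft_force'])
cv2.imwrite('pics/c6.png',np.hstack([cv2.resize(q[180:340,200:400],(400,320)),cv2.resize(p[150:310,180:380],(400,320))]))
E
```

```text
[ 581.41441115 -120.12115914  119.61031146] [-1.57183472e+00 -9.50920752e-04  1.70888257e-01] [-0.53465971  0.59239011 -0.22444654]
```

View pics/c6.png

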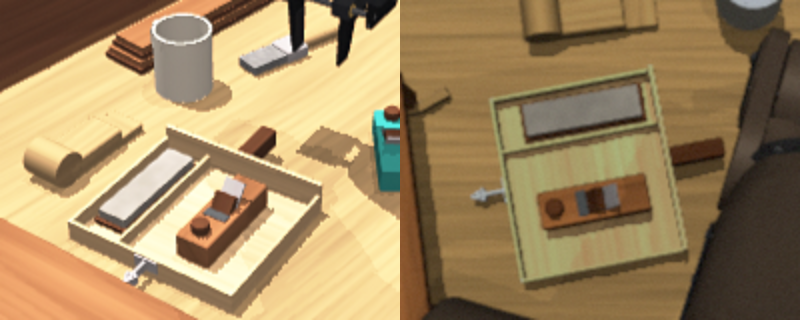

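View pics/top5.png

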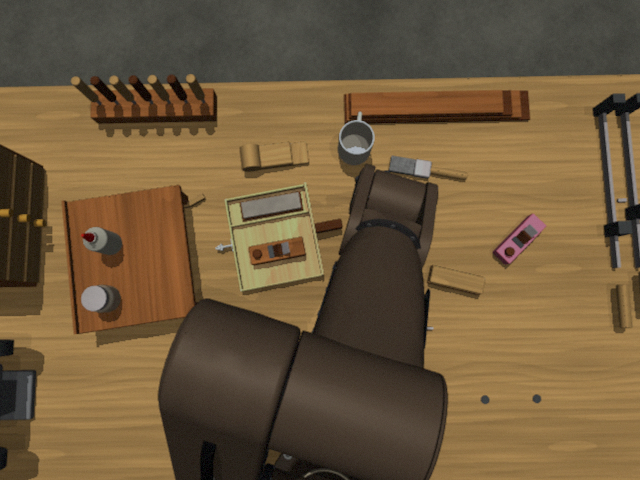

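```bash
python3 - <<'E'
from h import *
p=cv2.imread('pics/top0.png')
a=cv2.resize(p[185:225,175:225],None,fx=8,fy=8,interpolation=cv2.INTER_CUBIC)
b=cv2.resize(p[285:325,180:230],None,fx=8,fy=8,interpolation=cv2.INTER_CUBIC)
cv2.imwrite('pics/c7.png',np.clip(np.hstack([a,b]).astype(float)*1.7,0,255).astype(np.uint8))
E
```

```text
(no output)
```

View pics/c7.png

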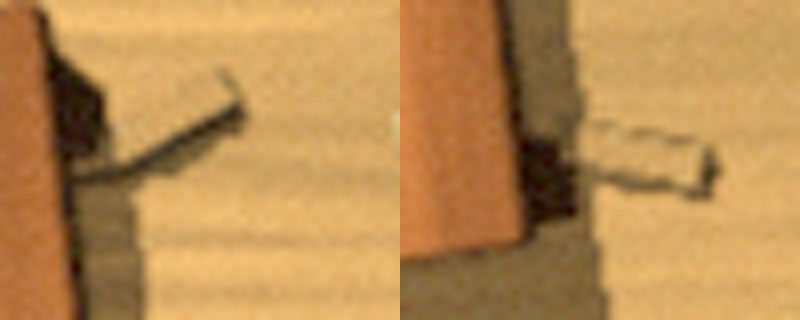

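```bash
python3 - <<'E'
from h import *
A=onz('top',205,197.2,16)[:2]; B=onz('top',218.6,303.3,16)[:2]
th=np.radians(97.86); xs=np.array([np.cos(th),np.sin(th)]); ys=np.array([-xs[1],xs[0]]); O=np.array([530.5,394.8])
print(A,B,np.linalg.norm(A-B)); 
for P in(A,B,(A+B)/2): print((P-O)@xs,(P-O)@ys)
print('ang',np.degrees(np.arctan2(*(A-B)[::-1])))
from traym import traymeas
p=cv2.imread('pics/top5.png'); traymeas(p,(216,335,180,300),np.radians(100.05))
E
```

```text
[677.14876553 271.83711863] [421.02484256 236.98830138] 258.4838563292554
-141.86232635926132 -128.4554825087814
-141.3580286011066 130.02788188168432
-141.61017748018395 0.7861996864514467
ang 7.748216804327106
tray front 40 pt 669.5 23.8 dir 7.51 a -93.4 b -663.4
tray rear 91 pt 559.0 203.0 dir 10.09 a 102.4 b -585.9
tray right 112 pt 684.4 128.4 dir -79.72 a 7.0 b -696.3
tray left 29 pt 455.8 149.7 dir -78.95 a 67.9 b -475.0
```

The plane sits sole down in the middle of the wide side (top picture (277,251)), the hone is in its place, and the tray has not moved. The runner flares are centred within 1 mm of the shelf's centre line. Next: grip the pull.

Request:
move_arm(
  rows=[
    {"tx": 1.7,"ty": 0,"tz": 3.0,"rx": 0,"ry": 0,"rz": 0,"grip": 60},
    {"tx": 1.7,"ty": 0,"tz": 3.0,"rx": 0,"ry": 0,"rz": 0,"grip": 60},
    {"tx": 0,"ty": 0,"tz": 1.7,"rx": 0,"ry": 0,"rz": 0,"grip": 60},
    {"tx": 0,"ty": 3,"tz": 0,"rx": 0,"ry": 0,"rz": 0,"grip": 60},
    {"tx": 0,"ty": 2,"tz": 0,"rx": 0,"ry": 0,"rz": 0,"grip": 60},
    {"tx": 0,"ty": 0,"tz": 0,"rx": 0,"ry": 0,"rz": 0,"grip": 60},
    {"tx": 0,"ty": 0,"tz": 0,"rx": 0,"ry": 0,"rz": 0,"grip": 60},
  ],
)

```text
t: 9.72
eef_pos: [600.5, -33.6, 69.1]
tcp_rot: [-1.57, 0.002, 0.176]
ft_force: [-0.4, 0.1, 0.3]
opening: 0.601
```

```bash
python3 - <<'E'
from h import *
q,_=snap('side','side6'); print(env.state()['eef_pos'],env.state()['tcp_rot'],env.state()['ft_force'])
cv2.imwrite('pics/c8.png',cv2.resize(q[130:310,230:430],None,fx=3,fy=3))
E
```

```text
[601.14290983 -33.96599763  69.98855119] [-1.57092464e+00 -2.22085114e-04  1.75187592e-01] [ 0.15609406 -0.90789461  0.34010536]
```

View pics/c8.png

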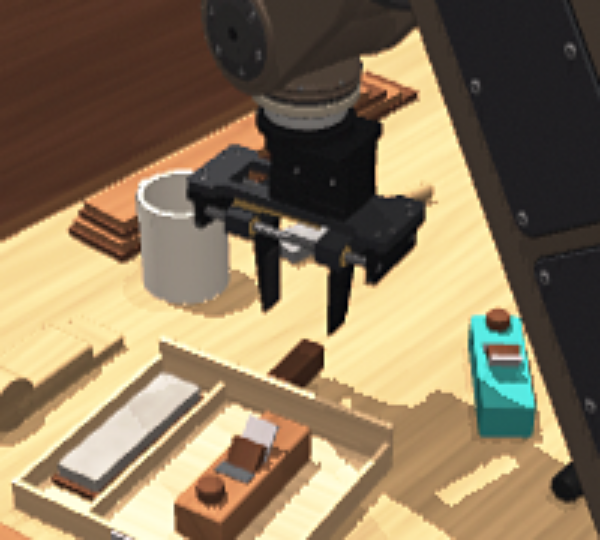

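Request:
move_arm(
  rows=[
    {"tx": 0,"ty": 2,"tz": -0.4,"rx": 0,"ry": 0,"rz": 0,"grip": 60},
    {"tx": 0,"ty": 1.5,"tz": 0,"rx": 0,"ry": 0,"rz": 0,"grip": 60},
    {"tx": 0,"ty": 0.6,"tz": 0,"rx": 0,"ry": 0,"rz": 0,"grip": 60},
    {"tx": 0,"ty": 0,"tz": 0,"rx": 0,"ry": 0,"rz": 0,"grip": 20},
    {"tx": 0,"ty": 0,"tz": 0,"rx": 0,"ry": 0,"rz": 0,"grip": 0},
    {"tx": 0,"ty": 0,"tz": 0,"rx": 0,"ry": 0,"rz": 0,"grip": 0},
    {"tx": 0,"ty": 0,"tz": 0,"rx": 0,"ry": 0,"rz": 0,"grip": 0},
    {"tx": 0,"ty": 0,"tz": 0,"rx": 0,"ry": 0,"rz": 0,"grip": 0},
    {"tx": 0,"ty": 0,"tz": 0,"rx": 0,"ry": 0,"rz": 0,"grip": 0},
  ],
)

```text
t: 10.52
eef_pos: [602.0, -38.2, 28.6]
tcp_rot: [-1.571, -0.001, 0.175]
ft_force: [3.9, 0.5, 1.3]
opening: 0.236
```

Request:
move_arm(
  rows=[
    {"tx": 0,"ty": 0,"tz": 0,"rx": 0,"ry": 0,"rz": 0,"grip": 0},
    {"tx": 0,"ty": 0,"tz": 0,"rx": 0,"ry": 0,"rz": 0,"grip": 0},
    {"tx": 0,"ty": 0,"tz": 0,"rx": 0,"ry": 0,"rz": 0,"grip": 0},
    {"tx": 0,"ty": 0,"tz": 0,"rx": 0,"ry": 0,"rz": 0,"grip": 0},
    {"tx": 0,"ty": 0,"tz": 0,"rx": 0,"ry": 0,"rz": 0,"grip": 0},
  ],
)

```text
t: 10.93
eef_pos: [602.1, -38.2, 28.6]
tcp_rot: [-1.571, -0.001, 0.175]
ft_force: [-0.0, 0.4, 5.2]
opening: 0.219
```

```bash
python3 - <<'E'
from h import *
T=np.array([542.9,96.3,103]);tx=np.array([np.cos(.1757),np.sin(.1757),0])
for s in(-1,0,1):
  for h in (0,-19): print(s,h,proj('side',T+tx*s*13+[0,0,h]).round(1))
q,_=snap('side','side7'); print(env.state()['eef_pos'],env.state()['opening'],env.state()['ft_force'])
a=cv2.resize(q[150:310,240:400],(400,400),interpolation=cv2.INTER_CUBIC)
b=cv2.resize(cv2.imread('pics/side4.png')[180:300,250:370],(400,400),interpolation=cv2.INTER_CUBIC)
cv2.imwrite('pics/c9.png',np.hstack([a,b]))
E
```

```text
-1 0 [316.1 263.8]
-1 -19 [316.2 270.5]
0 0 [311.2 261.9]
0 -19 [311.3 268.5]
1 0 [306.3 260. ]
1 -19 [306.4 266.6]
[602.10772922 -38.16751162  28.57951464] 0.22393391530682777 [0.88741535 0.15239111 6.01027662]
```

View pics/c9.png

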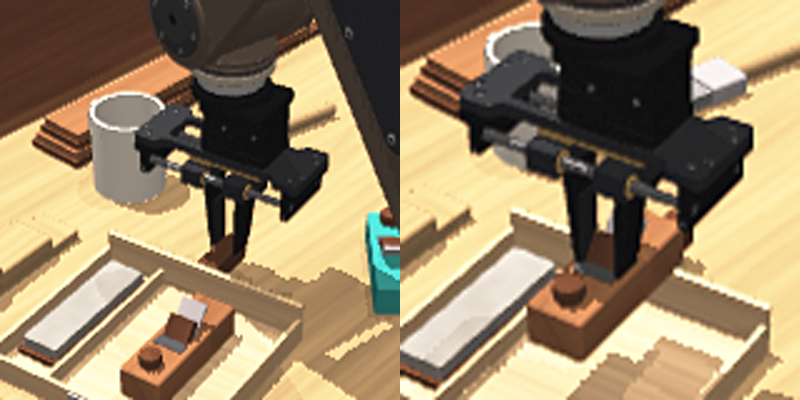

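```bash
python3 - <<'E'
from h import *
T=np.array([542.9,96.3,0]);y=.1757; tx=np.array([np.cos(y),np.sin(y),0]); tz=np.array([-np.sin(y),np.cos(y),0])
for z in (79.5,113.5):
  for s in (-22,22): 
    u=proj('side',T+tx*s+tz*65+[0,0,z]); print(z,s,u.round(1),((u-[250,180])*3.333+[400,0]).round(0))
# placed plane: top5/side5 depth
W=depthmap('side',np.load('pics/side7.npy')); Z=W[...,2]
for n,t in(('side','side7'),):
  W=depthmap(n,np.load(f'pics/{t}.npy'))
  m=np.zeros((480,640),bool); m[270:310,288:335]=1
  q=cv2.imread('pics/side7.png'); hsv=cv2.cvtColor(q,cv2.COLOR_BGR2HSV)
  for (u,v) in [(300,285),(297,292),(305,282),(322,275),(328,272),(317,275)]: print((u,v),W[v,u].round(1),hsv[v,u])
W=depthmap('top',np.load('pics/top5.npy')); 
for (u,v) in [(257,247),(262,262),(268,247),(296,243),(300,252),(290,255),(250,270)]: print('top',(u,v),W[v-1:v+2,u-1:u+2].reshape(-1,3).mean(0).round(1))
E
```

```text
79.5 -22 [303.5 289.6] [578. 365.]
79.5 22 [286.7 282.6] [522. 342.]
113.5 -22 [303.2 277.5] [577. 325.]
113.5 22 [286.1 270.5] [520. 302.]
(300, 285) [559.7 116.9  38.7] [ 14 131 235]
(297, 292) [534.  152.5  56. ] [ 10 151 159]
(305, 282) [558.3 101.7  39. ] [ 11 149 186]
(322, 275) [545.2  57.6  40.2] [ 12 138 186]
(328, 272) [542.9  38.9  39.2] [ 12 148 215]
(317, 275) [544.2  76.   52. ] [  4  18 212]
top (257, 247) [550.5 143.1  39.4]
top (262, 262) [515.8 132.6  29.4]
top (268, 247) [534.9 104.2 172.9]
top (296, 243) [558.2  51.4  39.6]
top (300, 252) [536.8  42.3  39.5]
top (290, 255) [530.2  65.8  38.8]
top (250, 270) [499.1 164.    5.9]
```

```bash
python3 - <<'E'
from h import *
for t,cols,rows in (('side7',range(322,341,2),range(236,262,3)),('side4',range(300,322,2),range(240,272,3))):
  W=depthmap('side',np.load(f'pics/{t}.npy')); q=cv2.imread(f'pics/{t}.png')
  print(t)
  for v in rows: print(v,[(int(W[v,u,0]),int(W[v,u,1]),int(W[v,u,2]),int(q[v,u].max())) for u in cols])
q=cv2.imread('pics/side7.png');cv2.imwrite('pics/c10.png',cv2.resize(q[205:275,290:360],None,fx=8,fy=8,interpolation=cv2.INTER_CUBIC))
print(proj('side',[602.1,-38.2,28.6]),proj('side',[602.1,-38.2,9.6]))
E
```

```text
side7
236 [(692, -106, -3, 186), (614, -26, 74, 16), (609, -28, 76, 23), (613, -40, 67, 22), (672, -117, 0, 231), (669, -121, -1, 255), (585, -30, 87, 15), (579, -30, 89, 18), (583, -43, 81, 13), (584, -52, 75, 4)]
239 [(676, -87, 3, 255), (615, -27, 64, 14), (609, -28, 66, 25), (611, -39, 60, 22), (664, -107, -1, 227), (659, -109, 0, 255), (587, -33, 75, 14), (581, -33, 78, 18), (580, -39, 75, 15), (581, -49, 69, 98)]
242 [(668, -79, 1, 255), (614, -26, 56, 15), (610, -29, 57, 25), (612, -39, 50, 21), (652, -94, 1, 244), (650, -99, 0, 255), (584, -29, 69, 16), (578, -30, 71, 17), (582, -43, 63, 14), (634, -114, 0, 255)]
245 [(663, -74, -2, 255), (614, -27, 46, 51), (610, -29, 47, 23), (615, -43, 38, 33), (608, -42, 41, 72), (606, -48, 39, 76), (584, -30, 59, 17), (581, -34, 59, 15), (586, -47, 49, 3), (625, -103, 0, 255)]
248 [(650, -59, 1, 253), (611, -23, 40, 111), (606, -25, 42, 74), (604, -31, 40, 74), (599, -33, 41, 72), (595, -35, 42, 77), (584, -30, 50, 15), (586, -40, 44, 13), (618, -87, 2, 170), (614, -90, 3, 255)]
251 [(643, -51, 0, 115), (603, -15, 40, 68), (602, -20, 37,
[... 2698 characters left out ...]
8, 117, 112, 129), (532, 117, 114, 129), (530, 113, 114, 84), (526, 111, 114, 70), (523, 108, 114, 102), (520, 104, 114, 139), (518, 100, 112, 106), (520, 92, 106, 94)]
267 [(528, 146, 126, 143), (526, 142, 124, 101), (523, 139, 124, 57), (529, 126, 113, 127), (527, 122, 112, 128), (523, 120, 113, 130), (521, 116, 111, 139), (518, 113, 112, 126), (517, 107, 108, 89), (520, 98, 101, 94), (519, 92, 98, 89)]
270 [(526, 148, 119, 59), (524, 144, 118, 55), (524, 138, 114, 83), (523, 133, 112, 125), (519, 131, 113, 247), (517, 127, 112, 147), (516, 121, 109, 104), (515, 116, 107, 94), (515, 109, 102, 90), (520, 98, 93, 88), (521, 90, 87, 82)]
[330.61904681 250.95375848] [330.53657778 256.91499452]
```

View pics/c10.png

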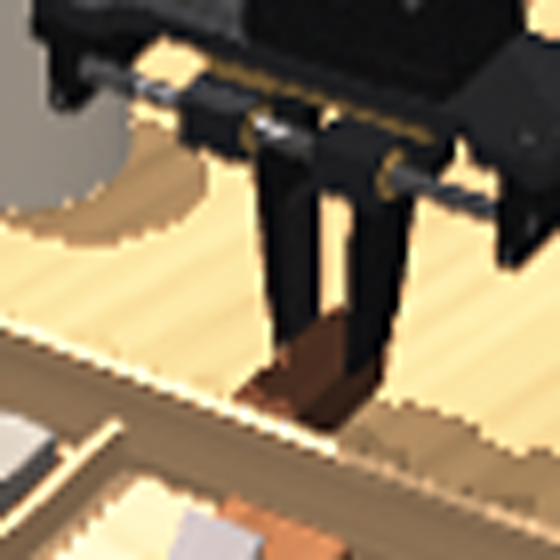

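```bash
python3 - <<'E'
from h import *
for t,T,y,box in (('side6',[601.1,-34,70],.1752,(300,365,170,245)),('side1',[600.6,-304,118],.4755,(360,400,140,182)),('side7',[602.1,-38.2,28.6],.1752,(300,360,215,255))):
  W=depthmap('side',np.load(f'pics/{t}.npy')); q=cv2.imread(f'pics/{t}.png').max(2)
  T=np.array(T);tx=np.array([np.cos(y),np.sin(y),0]); tz=np.array([-np.sin(y),np.cos(y),0])
  u0,u1,v0,v1=box; P=W[v0:v1,u0:u1].reshape(-1,3); k=(q[v0:v1,u0:u1].ravel()<45)
  L=np.c_[(P-T)@tx,(P-T)@tz,(P-T)[:,2]][k]
  L=L[(abs(L[:,0])<95)&(abs(L[:,1])<45)&(abs(L[:,2])<130)]
  for h in range(-20,100,8):
    g=L[(L[:,2]>=h)&(L[:,2]<h+8)]
    if len(g): print(t,h,len(g),'x',np.percentile(g[:,0],[2,25,50,75,98]).round(0),'z',np.percentile(g[:,1],[5,95]).round(0))
E
```

```text
side6 12 17 x [-35. -33.  27.  28.  29.] z [-8. 10.]
side6 20 29 x [-38. -37.  25.  29.  31.] z [-7. 13.]
side6 28 33 x [-39. -37.  25.  29.  32.] z [-9. 14.]
side6 36 30 x [-40. -38.  26.  28.  32.] z [-7. 13.]
side6 44 39 x [-41. -38.  25.  28.  34.] z [-5. 13.]
side6 52 33 x [-41. -40.  26.  28.  32.] z [-7. 13.]
side6 60 42 x [-43. -39.  26.  28.  34.] z [-5. 14.]
side6 68 36 x [-43. -37.  27.  30.  38.] z [-4. 15.]
side6 76 14 x [-31.  28.  29.  32.  37.] z [ 4. 15.]
side6 84 26 x [-82. -53.  28.  30.  75.] z [-8. 30.]
side6 92 94 x [-84. -82. -43.  31.  74.] z [-9. 37.]
side1 12 6 x [47. 47. 47. 48. 50.] z [ 0. 13.]
side1 20 6 x [46. 47. 48. 50. 51.] z [ 4. 14.]
side1 28 8 x [46. 48. 49. 51. 51.] z [ 7. 13.]
side1 36 9 x [47. 47. 49. 52. 53.] z [ 7. 13.]
side1 44 7 x [46. 47. 48. 49. 49.] z [ 3. 12.]
side1 52 12 x [46. 48. 50. 52. 55.] z [ 1. 17.]
side1 60 16 x [46. 48. 50. 53. 56.] z [-0. 14.]
side1 68 14 x [48. 48. 51. 54. 57.] z [-3. 15.]
side1 76 6 x [48. 49. 50. 53. 57.] z [-1. 14.]
side1 84 4 x [48. 49. 61. 74. 76.] z [14. 28.]
side1 92 26 x [48. 51. 59. 67. 78.] z [11. 38.]
side7 -4 3 x [-11. -11. -11. -11. -11.] z [-14. -13.]
side7 4 5 x [-13. -13. -13.  12.  12.] z [-7. 10.]
side7 12 24 x [-17. -16.   9.  10.  12.] z [-9. 11.]
side7 20 27 x [-20. -17.   9.  10.  14.] z [-7. 12.]
side7 28 28 x [-20. -19. -15.  10.  13.] z [-9. 11.]
side7 36 33 x [-22. -19.   8.  11.  17.] z [-5. 13.]
side7 44 36 x [-23. -20.   7.  11.  16.] z [-9. 12.]
side7 52 33 x [-23. -20. -15.  11.  17.] z [-6. 13.]
side7 60 35 x [-24. -21.   9.  11.  16.] z [-6. 13.]
side7 68 33 x [-26. -21.  10.  12.  20.] z [-2. 13.]
side7 76 12 x [-25.  12.  13.  16.  19.] z [ 7. 13.]
side7 84 24 x [-35. -34.  10.  12.  76.] z [-10.  26.]
side7 92 59 x [-83. -77. -32.  11.  30.] z [-3. 36.]
```

The depth picture shows the finger tips 12 mm above the reported TCP point, not 19 mm below it. The tool therefore sits about 30 mm higher than I assumed: the plane was held by its wedge, and the pull only by its top edge. I'll open, go 28 mm lower and grip again.

Request:
move_arm(
  rows=[
    {"tx": 0,"ty": 0,"tz": 0,"rx": 0,"ry": 0,"rz": 0,"grip": 60},
    {"tx": 0,"ty": 0,"tz": 0,"rx": 0,"ry": 0,"rz": 0,"grip": 60},
    {"tx": 0,"ty": 0,"tz": 0,"rx": 0,"ry": 0,"rz": 0,"grip": 60},
    {"tx": 0,"ty": 0,"tz": 0,"rx": 0,"ry": 0,"rz": 0,"grip": 60},
    {"tx": 0,"ty": 0,"tz": 0,"rx": 0,"ry": 0,"rz": 0,"grip": 60},
    {"tx": 0,"ty": 0.5,"tz": 0,"rx": 0,"ry": 0,"rz": 0,"grip": 60},
    {"tx": 0,"ty": 0.5,"tz": 0,"rx": 0,"ry": 0,"rz": 0,"grip": 60},
    {"tx": 0,"ty": 0,"tz": 0,"rx": 0,"ry": 0,"rz": 0,"grip": 60},
  ],
)

```text
t: 11.65
eef_pos: [601.1, -38.1, 16.8]
tcp_rot: [-1.57, 0.002, 0.175]
ft_force: [0.7, 0.7, 0.3]
opening: 0.602
```

Request:
move_arm(
  rows=[
    {"tx": 0,"ty": 0.5,"tz": 0,"rx": 0,"ry": 0,"rz": 0,"grip": 60},
    {"tx": 0,"ty": 0.5,"tz": 0,"rx": 0,"ry": 0,"rz": 0,"grip": 60},
    {"tx": 0,"ty": 0,"tz": 0,"rx": 0,"ry": 0,"rz": 0,"grip": 60},
  ],
)

```text
t: 11.9
eef_pos: [601.2, -38.1, 6.9]
tcp_rot: [-1.57, 0.001, 0.175]
ft_force: [-0.3, -0.2, 0.5]
opening: 0.599
```

```bash
python3 - <<'E'
from h import *
q,_=snap('side','side8'); print(env.state()['eef_pos'],env.state()['opening'],env.state()['ft_force'],env.state()['moment'])
cv2.imwrite('pics/c11.png',cv2.resize(q[205:275,290:370],None,fx=7,fy=7,interpolation=cv2.INTER_CUBIC))
E
```

```text
[601.32207603 -38.09934405   7.3287381 ] 0.5963136722533774 [ 0.50931327  0.11312912 -0.23039499] [-0.00655122 -0.16108233 -0.02341266]
```

View pics/c11.png

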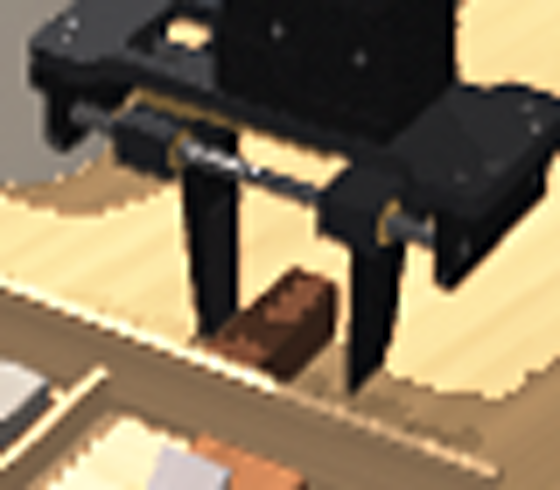

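The fingers now straddle the pull (dark block at crop (275,320)), with tips still about 19 mm above the bench. I'll go a little lower, then close.

Request:
move_arm(
  rows=[
    {"tx": 0,"ty": 0.4,"tz": 0,"rx": 0,"ry": 0,"rz": 0,"grip": 60},
    {"tx": 0,"ty": 0.3,"tz": 0,"rx": 0,"ry": 0,"rz": 0,"grip": 40},
    {"tx": 0,"ty": 0,"tz": 0,"rx": 0,"ry": 0,"rz": 0,"grip": 10},
    {"tx": 0,"ty": 0,"tz": 0,"rx": 0,"ry": 0,"rz": 0,"grip": 10},
    {"tx": 0,"ty": 0,"tz": 0,"rx": 0,"ry": 0,"rz": 0,"grip": 10},
    {"tx": 0,"ty": 0,"tz": 0,"rx": 0,"ry": 0,"rz": 0,"grip": 10},
    {"tx": 0,"ty": 0,"tz": 0,"rx": 0,"ry": 0,"rz": 0,"grip": 10},
    {"tx": 0,"ty": 0,"tz": 0,"rx": 0,"ry": 0,"rz": 0,"grip": 10},
    {"tx": 0,"ty": 0,"tz": 0,"rx": 0,"ry": 0,"rz": 0,"grip": 10},
    {"tx": 0,"ty": 0,"tz": 0,"rx": 0,"ry": 0,"rz": 0,"grip": 10},
  ],
)

```text
t: 12.78
eef_pos: [601.8, -38.2, 1.2]
tcp_rot: [-1.571, -0.0, 0.175]
ft_force: [0.4, -0.1, 1.1]
opening: 0.231
```

```bash
python3 - <<'E'
from h import *
from traym import traymeas
q,_=snap('side','side9'); p,_=snap('top','top9'); s=env.state();print(s['t'],s['eef_pos'],s['tcp_rot'],s['opening'],s['ft_force'],s['moment'])
traymeas(p,(216,335,180,300),np.radians(100.05))
cv2.imwrite('pics/c12.png',np.hstack([cv2.resize(q[190:290,270:390],(400,333),interpolation=cv2.INTER_CUBIC),cv2.resize(p[170:310,200:368],(400,333),interpolation=cv2.INTER_CUBIC)]))
E
```

```text
12.8833 [601.78557968 -38.18249984   1.17759044] [-1.57093045e+00 -3.76531623e-04  1.74731390e-01] 0.23354712691628915 [1.11686898 1.00308725 2.0152243 ] [-0.03756661 -0.17270501 -0.29578733]
tray front 5 pt 697.3 27.5 dir -25.55 a -94.6 b -691.4
tray rear 56 pt 600.5 210.2 dir 9.29 a 102.2 b -628.0
tray right 116 pt 684.0 127.3 dir -80.03 a 6.0 b -695.7
tray left 8 pt 530.0 176.5 dir 81.57 a 81.3 b -552.7
```

View pics/c12.png

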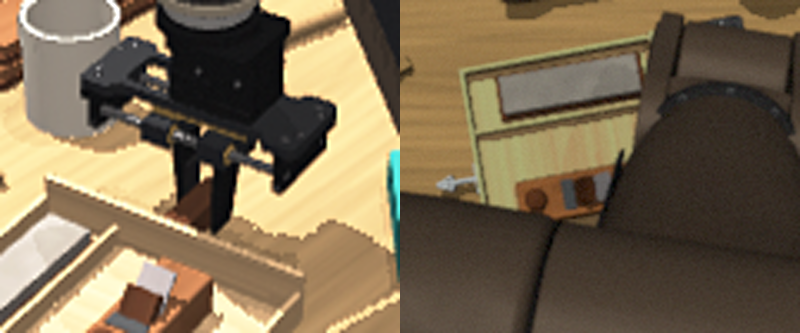

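Good grip: opening 0.23 is 22 mm, the pull's width, and the tray has not moved. Now I'll line the tray up with the shelf: turn about −2.1° and shift about 12 mm toward −x.

Request:
move_arm(
  rows=[
    {"tx": -0.2,"ty": 0,"tz": 0.02,"rx": 0,"ry": 0.007,"rz": 0,"grip": 10},
    {"tx": -0.2,"ty": 0,"tz": 0.02,"rx": 0,"ry": 0.006,"rz": 0,"grip": 10},
    {"tx": -0.2,"ty": 0,"tz": 0.02,"rx": 0,"ry": 0.006,"rz": 0,"grip": 10},
    {"tx": -0.2,"ty": 0,"tz": 0.02,"rx": 0,"ry": 0.006,"rz": 0,"grip": 10},
    {"tx": -0.2,"ty": 0,"tz": 0.02,"rx": 0,"ry": 0.006,"rz": 0,"grip": 10},
    {"tx": -0.17,"ty": 0,"tz": 0.0,"rx": 0,"ry": 0.006,"rz": 0,"grip": 10},
    {"tx": 0,"ty": 0,"tz": 0,"rx": 0,"ry": 0,"rz": 0,"grip": 10},
    {"tx": 0,"ty": 0,"tz": 0,"rx": 0,"ry": 0,"rz": 0,"grip": 10},
  ],
)

```text
t: 13.55
eef_pos: [589.7, -39.1, 1.2]
tcp_rot: [-1.571, 0.0, 0.138]
ft_force: [2.1, -0.6, 5.2]
opening: 0.229
```

```bash
python3 - <<'E'
from h import *
from traym import traymeas
p,_=snap('top','top10'); s=env.state();print(s['t'],s['eef_pos'],s['tcp_rot'],s['opening'],s['ft_force'],s['moment'])
traymeas(p,(210,335,180,300),np.radians(97.86))
cv2.imwrite('pics/c13.png',cv2.resize(p[170:310,60:340],None,fx=2.8,fy=2.8,interpolation=cv2.INTER_CUBIC))
E
```

```text
13.6 [589.72233925 -39.09661499   1.15722172] [-1.57082709e+00  3.64934120e-04  1.37907092e-01] 0.23102931239304889 [1.59735628 0.07659834 4.70156555] [-0.15614606 -0.4185009  -0.50933734]
tray front 8 pt 687.2 26.0 dir -54.58 a -68.2 b -684.3
tray rear 63 pt 600.0 209.1 dir 6.57 a 125.1 b -623.0
tray right 142 pt 677.8 122.8 dir -82.75 a 29.0 b -688.2
tray left 12 pt 522.8 179.5 dir 82.37 a 106.3 b -542.5
```

View pics/c13.png

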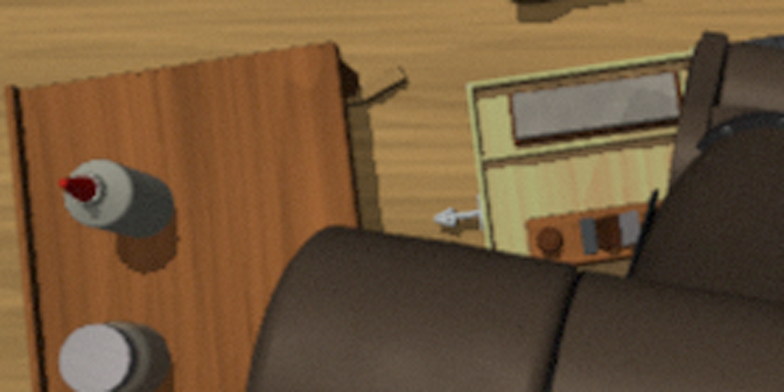

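Request:
move_arm(
  rows=[
    {"tx": 0.15,"ty": -0.03,"tz": 0.0,"rx": 0,"ry": -0.005,"rz": 0,"grip": 10},
    {"tx": 0.15,"ty": -0.03,"tz": 0.0,"rx": 0,"ry": -0.004,"rz": 0,"grip": 10},
    {"tx": 0,"ty": 0,"tz": 0.5,"rx": 0,"ry": 0,"rz": 0,"grip": 10},
    {"tx": 0,"ty": 0,"tz": 0.6,"rx": 0,"ry": 0,"rz": 0,"grip": 10},
    {"tx": 0,"ty": 0,"tz": 0.7,"rx": 0,"ry": 0,"rz": 0,"grip": 10},
    {"tx": 0,"ty": 0,"tz": 0.7,"rx": 0,"ry": 0,"rz": 0,"grip": 10},
    {"tx": 0,"ty": 0,"tz": 0.6,"rx": 0,"ry": 0,"rz": 0,"grip": 10},
    {"tx": 0,"ty": 0,"tz": 0.5,"rx": 0,"ry": 0,"rz": 0,"grip": 10},
    {"tx": 0,"ty": 0,"tz": 0,"rx": 0,"ry": 0,"rz": 0,"grip": 10},
  ],
)

```text
t: 14.35
eef_pos: [587.2, -1.6, 1.5]
tcp_rot: [-1.57, 0.001, 0.148]
ft_force: [0.2, 1.4, -3.8]
opening: 0.233
```

```bash
python3 - <<'E'
from h import *
from traym import traymeas
p,_=snap('top','top11'); q,_=snap('side','side11'); s=env.state();print(s['t'],s['eef_pos'],s['tcp_rot'],s['opening'],s['ft_force'],s['moment'])
traymeas(p,(180,335,180,300),np.radians(97.86))
cv2.imwrite('pics/c14.png',np.hstack([cv2.resize(p[170:310,140:300],(400,350),interpolation=cv2.INTER_CUBIC),cv2.resize(q[220:400,180:380],(400,350),interpolation=cv2.INTER_CUBIC)]))
E
```

```text
14.45 [587.3674502   -2.39662457   1.50778872] [-1.57055175e+00  5.36182421e-04  1.47811665e-01] 0.22973146917396117 [ 0.66570771  1.62335766 -4.19616437] [ 0.06193205 -0.24311057  0.03471737]
tray front 8 pt 681.3 76.9 dir 88.76 a -17.0 b -685.4
tray rear 69 pt 583.0 245.2 dir 8.02 a 163.2 b -611.0
tray right 116 pt 672.0 166.9 dir -81.03 a 73.5 b -688.5
tray left 11 pt 502.2 213.5 dir 80.86 a 142.8 b -526.7
```

View pics/c14.png

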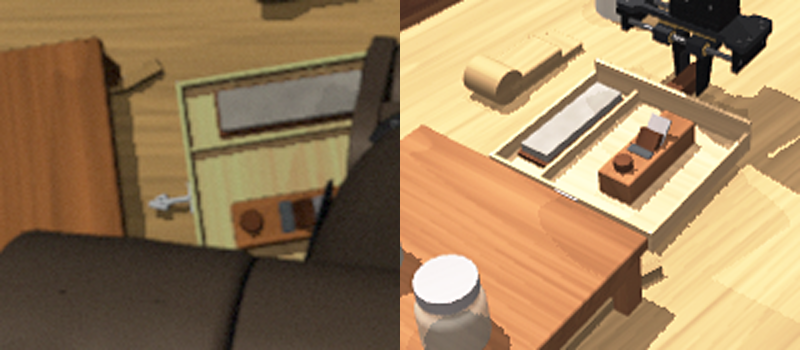

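Request:
move_arm(
  rows=[
    {"tx": 0.0,"ty": 0.03,"tz": 0.0,"rx": 0,"ry": 0.007,"rz": 0,"grip": 10},
    {"tx": 0,"ty": 0,"tz": 0.5,"rx": 0,"ry": 0,"rz": 0,"grip": 10},
    {"tx": 0,"ty": 0,"tz": 0.6,"rx": 0,"ry": 0,"rz": 0,"grip": 10},
    {"tx": 0,"ty": 0,"tz": 0.6,"rx": 0,"ry": 0,"rz": 0,"grip": 10},
    {"tx": 0,"ty": 0,"tz": 0.5,"rx": 0,"ry": 0,"rz": 0,"grip": 10},
    {"tx": 0,"ty": 0,"tz": 0.3,"rx": 0,"ry": 0,"rz": 0,"grip": 10},
    {"tx": 0,"ty": 0,"tz": 0,"rx": 0,"ry": 0,"rz": 0,"grip": 10},
  ],
)

```text
t: 15.03
eef_pos: [584.0, 22.7, 1.3]
tcp_rot: [-1.571, 0.0, 0.141]
ft_force: [0.7, 2.0, -4.5]
opening: 0.23
```

```bash
cat > look.py <<'E'
import sys
from h import *
from traym import traymeas
tag=sys.argv[1]
p,_=snap('top','top'+tag); q,_=snap('side','side'+tag); s=env.state()
xs=np.array([np.cos(np.radians(97.86)),np.sin(np.radians(97.86)),0]);ys=np.array([-xs[1],xs[0],0]);O=np.array([530.4,392.8,0])
print(s['t'],s['eef_pos'].round(2),s['tcp_rot'].round(4),s['opening'],'F x,y shelf,z',round(s['ft_force']@xs,1),round(s['ft_force']@ys,1),round(s['ft_force'][2],1),'Mz',s['moment'][2].round(2))
d=s['eef_pos']-O; print('TCP shelf x',round(d@xs,1),'tray mid x',round(d@xs+146,1),'y',round(d@ys,1))
traymeas(p,(150,335,180,300),np.radians(97.86))
cv2.imwrite('pics/l%s.png'%tag,np.hstack([cv2.resize(p[165:305,100:260],(400,350),interpolation=cv2.INTER_CUBIC),cv2.resize(q[220:400,180:380],(400,350),interpolation=cv2.INTER_CUBIC)]))
E
python3 look.py 12
```

```text
15.1333 [583.99  22.29   1.24] [-1.5705e+00  2.0000e-04  1.4030e-01] 0.22696460960821135 F x,y shelf,z 2.4 0.2 -2.9 Mz -0.11
TCP shelf x -374.4 tray mid x -228.4 y -2.4
tray front 7 pt 677.2 108.3 dir -81.31 a 14.7 b -685.7
tray rear 79 pt 575.4 268.5 dir 7.74 a 187.2 b -606.7
tray right 116 pt 669.4 198.8 dir -82.07 a 105.4 b -690.3
tray left 8 pt 487.7 226.7 dir 84.7 a 157.9 b -514.1
```

View pics/l12.png

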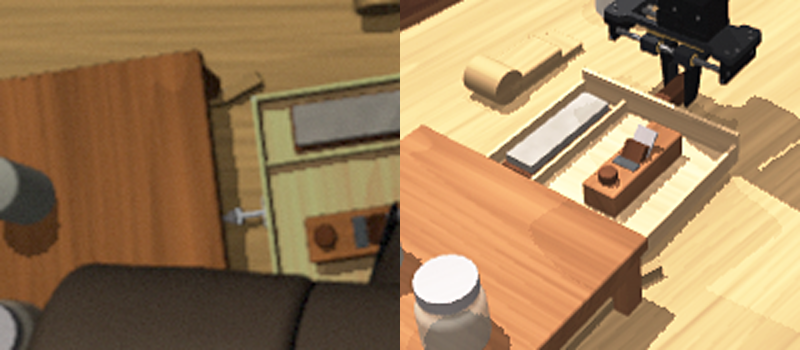

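The top view shows the tray at 97.9° with its centre line within 0.5 mm of the shelf's. Its rear-right corner, crop (252,97), is just inside the right flare. Now easing in while watching forces.

Request:
move_arm(
  rows=[
    {"tx": 0,"ty": 0.02,"tz": 0.3,"rx": 0,"ry": 0,"rz": 0,"grip": 10},
    {"tx": 0,"ty": 0,"tz": 0.3,"rx": 0,"ry": 0,"rz": 0,"grip": 10},
    {"tx": 0,"ty": 0,"tz": 0.3,"rx": 0,"ry": 0,"rz": 0,"grip": 10},
    {"tx": 0,"ty": 0,"tz": 0.3,"rx": 0,"ry": 0,"rz": 0,"grip": 10},
  ],
)

```text
t: 15.47
eef_pos: [582.5, 33.7, 1.2]
tcp_rot: [-1.571, -0.0, 0.14]
ft_force: [0.2, -3.1, -2.6]
opening: 0.229
```

Request:
move_arm(
  rows=[
    {"tx": 0,"ty": 0,"tz": 0.3,"rx": 0,"ry": 0,"rz": 0,"grip": 10},
    {"tx": 0,"ty": 0,"tz": 0.3,"rx": 0,"ry": 0,"rz": 0,"grip": 10},
    {"tx": 0,"ty": 0,"tz": 0.3,"rx": 0,"ry": 0,"rz": 0,"grip": 10},
  ],
)

```text
t: 15.72
eef_pos: [581.2, 42.8, 1.2]
tcp_rot: [-1.571, -0.0, 0.14]
ft_force: [-0.1, -3.6, -1.9]
opening: 0.229
```

```bash
python3 look.py 13
```

```text
15.8167 [581.15  43.26   1.2 ] [-1.5705e+00 -1.0000e-04  1.4020e-01] 0.2266229565527309 F x,y shelf,z 2.5 -1.5 -0.7 Mz -0.06
TCP shelf x -353.2 tray mid x -207.2 y -2.5
tray front 6 pt 674.1 133.8 dir -48.38 a 40.4 b -686.1
tray rear 73 pt 571.7 288.7 dir 7.98 a 207.8 b -605.8
tray right 94 pt 666.8 219.3 dir -81.95 a 126.1 b -690.5
tray left 14 pt 483.5 244.1 dir -86.36 a 175.7 b -512.3
```

Request:
move_arm(
  rows=[
    {"tx": 0,"ty": 0,"tz": 0.2,"rx": 0,"ry": 0,"rz": 0,"grip": 10},
    {"tx": 0,"ty": 0,"tz": 0.2,"rx": 0,"ry": 0,"rz": 0,"grip": 10},
    {"tx": 0,"ty": 0,"tz": 0.2,"rx": 0,"ry": 0,"rz": 0,"grip": 10},
    {"tx": 0,"ty": 0,"tz": 0.2,"rx": 0,"ry": 0,"rz": 0,"grip": 10},
  ],
)

```text
t: 16.15
eef_pos: [580.2, 50.5, 1.2]
tcp_rot: [-1.571, -0.0, 0.14]
ft_force: [0.7, -3.8, -0.4]
opening: 0.234
```

Request:
move_arm(
  rows=[
    {"tx": 0,"ty": 0,"tz": 0.2,"rx": 0,"ry": 0,"rz": 0,"grip": 10},
    {"tx": 0,"ty": 0,"tz": 0.2,"rx": 0,"ry": 0,"rz": 0,"grip": 10},
    {"tx": 0,"ty": 0,"tz": 0.2,"rx": 0,"ry": 0,"rz": 0,"grip": 10},
  ],
)

```text
t: 16.4
eef_pos: [579.3, 56.5, 1.2]
tcp_rot: [-1.571, -0.0, 0.14]
ft_force: [1.7, -4.2, -0.4]
opening: 0.231
```

Request:
move_arm(
  rows=[
    {"tx": 0,"ty": 0,"tz": 0.2,"rx": 0,"ry": 0,"rz": 0,"grip": 10},
    {"tx": 0,"ty": 0,"tz": 0.2,"rx": 0,"ry": 0,"rz": 0,"grip": 10},
    {"tx": 0,"ty": 0,"tz": 0.2,"rx": 0,"ry": 0,"rz": 0,"grip": 10},
    {"tx": 0,"ty": 0,"tz": 0.2,"rx": 0,"ry": 0,"rz": 0,"grip": 10},
    {"tx": 0,"ty": 0,"tz": 0.2,"rx": 0,"ry": 0,"rz": 0,"grip": 10},
  ],
)

```text
t: 16.82
eef_pos: [577.9, 66.5, 1.2]
tcp_rot: [-1.571, -0.0, 0.14]
ft_force: [0.0, -4.8, 0.9]
opening: 0.231
```

```bash
python3 look.py 14
```

```text
16.9167 [577.83  66.77   1.16] [-1.5707e+00 -1.0000e-04  1.4010e-01] 0.23221243724101584 F x,y shelf,z -0.3 -0.3 1.4 Mz -0.03
TCP shelf x -329.5 tray mid x -183.5 y -2.4
tray front 17 pt 563.4 243.6 dir 9.91 a 164.3 b -591.4
tray rear 42 pt 527.3 283.5 dir 8.75 a 208.7 b -561.1
tray right 14 pt 581.6 273.8 dir -83.49 a 191.7 b -613.6
tray left 14 pt 480.3 262.0 dir -88.87 a 193.8 b -511.6
```

Request:
move_arm(
  rows=[
    {"tx": 0,"ty": 0,"tz": 0.3,"rx": 0,"ry": 0,"rz": 0,"grip": 10},
    {"tx": 0,"ty": 0,"tz": 0.3,"rx": 0,"ry": 0,"rz": 0,"grip": 10},
    {"tx": 0,"ty": 0,"tz": 0.3,"rx": 0,"ry": 0,"rz": 0,"grip": 10},
    {"tx": 0,"ty": 0,"tz": 0.3,"rx": 0,"ry": 0,"rz": 0,"grip": 10},
    {"tx": 0,"ty": 0,"tz": 0.3,"rx": 0,"ry": 0,"rz": 0,"grip": 10},
    {"tx": 0,"ty": 0,"tz": 0.3,"rx": 0,"ry": 0,"rz": 0,"grip": 10},
  ],
)

```text
t: 17.42
eef_pos: [575.4, 84.2, 1.1]
tcp_rot: [-1.571, -0.0, 0.14]
ft_force: [1.0, -5.4, 0.7]
opening: 0.232
```

Request:
move_arm(
  rows=[
    {"tx": 0,"ty": 0,"tz": 0.3,"rx": 0,"ry": 0,"rz": 0,"grip": 10},
    {"tx": 0,"ty": 0,"tz": 0.3,"rx": 0,"ry": 0,"rz": 0,"grip": 10},
    {"tx": 0,"ty": 0,"tz": 0.3,"rx": 0,"ry": 0,"rz": 0,"grip": 10},
    {"tx": 0,"ty": 0,"tz": 0.3,"rx": 0,"ry": 0,"rz": 0,"grip": 10},
    {"tx": 0,"ty": 0,"tz": 0.3,"rx": 0,"ry": 0,"rz": 0,"grip": 10},
    {"tx": 0,"ty": 0,"tz": 0.3,"rx": 0,"ry": 0,"rz": 0,"grip": 10},
  ],
)

```text
t: 17.92
eef_pos: [572.8, 102.0, 1.2]
tcp_rot: [-1.571, -0.0, 0.14]
ft_force: [1.3, -5.8, 1.7]
opening: 0.231
```

```bash
python3 look.py 15|head -2
```

```text
18.0167 [572.77 102.47   1.16] [-1.5706e+00 -1.0000e-04  1.4010e-01] 0.2267367003575832 F x,y shelf,z 0.4 -0.9 1.7 Mz -0.0
TCP shelf x -293.4 tray mid x -147.4 y -2.3
```

View pics/l15.png

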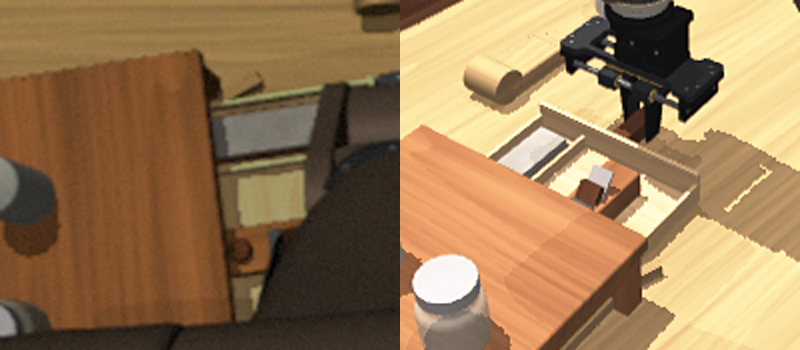

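The tray is centred between the runners, with half of the plane already under the board and no side force. Continuing.

Request:
move_arm(
  rows=[
    {"tx": 0,"ty": -0.02,"tz": 0.3,"rx": 0,"ry": 0,"rz": 0,"grip": 10},
    {"tx": 0,"ty": 0,"tz": 0.3,"rx": 0,"ry": 0,"rz": 0,"grip": 10},
    {"tx": 0,"ty": 0,"tz": 0.3,"rx": 0,"ry": 0,"rz": 0,"grip": 10},
    {"tx": 0,"ty": 0,"tz": 0.3,"rx": 0,"ry": 0,"rz": 0,"grip": 10},
    {"tx": 0,"ty": 0,"tz": 0.3,"rx": 0,"ry": 0,"rz": 0,"grip": 10},
    {"tx": 0,"ty": 0,"tz": 0.3,"rx": 0,"ry": 0,"rz": 0,"grip": 10},
  ],
)

```text
t: 18.52
eef_pos: [570.1, 120.2, 1.2]
tcp_rot: [-1.571, 0.0, 0.14]
ft_force: [0.1, -2.5, -2.2]
opening: 0.232
```

Request:
move_arm(
  rows=[
    {"tx": 0,"ty": 0,"tz": 0.3,"rx": 0,"ry": 0,"rz": 0,"grip": 10},
    {"tx": 0,"ty": 0,"tz": 0.3,"rx": 0,"ry": 0,"rz": 0,"grip": 10},
    {"tx": 0,"ty": 0,"tz": 0.3,"rx": 0,"ry": 0,"rz": 0,"grip": 10},
    {"tx": 0,"ty": 0,"tz": 0.3,"rx": 0,"ry": 0,"rz": 0,"grip": 10},
    {"tx": 0,"ty": 0,"tz": 0.3,"rx": 0,"ry": 0,"rz": 0,"grip": 10},
    {"tx": 0,"ty": 0,"tz": 0.3,"rx": 0,"ry": 0,"rz": 0,"grip": 10},
  ],
)

```text
t: 19.02
eef_pos: [567.7, 137.9, 1.3]
tcp_rot: [-1.571, 0.0, 0.14]
ft_force: [0.7, -2.3, -3.5]
opening: 0.23
```

Request:
move_arm(
  rows=[
    {"tx": 0,"ty": 0,"tz": 0.2,"rx": 0,"ry": 0,"rz": 0,"grip": 10},
    {"tx": 0,"ty": 0,"tz": 0.2,"rx": 0,"ry": 0,"rz": 0,"grip": 10},
    {"tx": 0,"ty": 0,"tz": 0.2,"rx": 0,"ry": 0,"rz": 0,"grip": 10},
    {"tx": 0,"ty": 0,"tz": 0.2,"rx": 0,"ry": 0,"rz": 0,"grip": 10},
    {"tx": 0,"ty": 0,"tz": 0.2,"rx": 0,"ry": 0,"rz": 0,"grip": 10},
  ],
)

```text
t: 19.43
eef_pos: [566.4, 147.7, 1.3]
tcp_rot: [-1.571, 0.0, 0.14]
ft_force: [0.9, -2.9, -2.6]
opening: 0.232
```

```bash
python3 look.py 16|head -2
```

```text
19.5333 [566.34 147.98   1.29] [-1.5706 -0.      0.1401] 0.23292995756999563 F x,y shelf,z 2.0 -0.1 -3.3 Mz 0.04
TCP shelf x -247.4 tray mid x -101.4 y -2.1
```

Request:
move_arm(
  rows=[
    {"tx": 0,"ty": 0.01,"tz": 0.2,"rx": 0,"ry": 0,"rz": 0,"grip": 10},
    {"tx": 0,"ty": 0,"tz": 0.2,"rx": 0,"ry": 0,"rz": 0,"grip": 10},
    {"tx": 0,"ty": 0,"tz": 0.2,"rx": 0,"ry": 0,"rz": 0,"grip": 10},
    {"tx": 0,"ty": 0,"tz": 0.2,"rx": 0,"ry": 0,"rz": 0,"grip": 10},
    {"tx": 0,"ty": 0,"tz": 0.2,"rx": 0,"ry": 0,"rz": 0,"grip": 10},
    {"tx": 0,"ty": 0,"tz": 0.2,"rx": 0,"ry": 0,"rz": 0,"grip": 10},
  ],
)

```text
t: 20.03
eef_pos: [564.7, 159.6, 1.2]
tcp_rot: [-1.571, -0.0, 0.14]
ft_force: [0.6, -2.9, -2.9]
opening: 0.23
```

Request:
move_arm(
  rows=[
    {"tx": 0,"ty": 0,"tz": 0.2,"rx": 0,"ry": 0,"rz": 0,"grip": 10},
    {"tx": 0,"ty": 0,"tz": 0.2,"rx": 0,"ry": 0,"rz": 0,"grip": 10},
    {"tx": 0,"ty": 0,"tz": 0.2,"rx": 0,"ry": 0,"rz": 0,"grip": 10},
    {"tx": 0,"ty": 0,"tz": 0.2,"rx": 0,"ry": 0,"rz": 0,"grip": 10},
    {"tx": 0,"ty": 0,"tz": 0.2,"rx": 0,"ry": 0,"rz": 0,"grip": 10},
    {"tx": 0,"ty": 0,"tz": 0.2,"rx": 0,"ry": 0,"rz": 0,"grip": 10},
  ],
)

```text
t: 20.53
eef_pos: [563.0, 171.5, 1.2]
tcp_rot: [-1.571, 0.0, 0.14]
ft_force: [0.6, -2.9, -2.0]
opening: 0.232
```

```bash
python3 look.py 17|head -2
```

```text
20.6333 [562.97 171.77   1.17] [-1.5706 -0.      0.1401] 0.22928833715355096 F x,y shelf,z 1.8 -1.2 -3.4 Mz 0.02
TCP shelf x -223.4 tray mid x -77.4 y -2.0
```

Request:
move_arm(
  rows=[
    {"tx": 0,"ty": 0,"tz": 0.1,"rx": 0,"ry": 0,"rz": 0,"grip": 10},
    {"tx": 0,"ty": 0,"tz": 0.1,"rx": 0,"ry": 0,"rz": 0,"grip": 10},
    {"tx": 0,"ty": 0,"tz": 0.1,"rx": 0,"ry": 0,"rz": 0,"grip": 10},
    {"tx": 0,"ty": 0,"tz": 0.1,"rx": 0,"ry": 0,"rz": 0,"grip": 10},
    {"tx": 0,"ty": 0,"tz": 0.1,"rx": 0,"ry": 0,"rz": 0,"grip": 10},
    {"tx": 0,"ty": 0,"tz": 0.1,"rx": 0,"ry": 0,"rz": 0,"grip": 10},
  ],
)

```text
t: 21.13
eef_pos: [562.2, 177.3, 1.2]
tcp_rot: [-1.571, 0.0, 0.14]
ft_force: [0.1, -3.0, -2.5]
opening: 0.23
```

Request:
move_arm(
  rows=[
    {"tx": 0,"ty": 0,"tz": 0.1,"rx": 0,"ry": 0,"rz": 0,"grip": 10},
    {"tx": 0,"ty": 0,"tz": 0.1,"rx": 0,"ry": 0,"rz": 0,"grip": 10},
    {"tx": 0,"ty": 0,"tz": 0.1,"rx": 0,"ry": 0,"rz": 0,"grip": 10},
    {"tx": 0,"ty": 0,"tz": 0.1,"rx": 0,"ry": 0,"rz": 0,"grip": 10},
    {"tx": 0,"ty": 0,"tz": 0.1,"rx": 0,"ry": 0,"rz": 0,"grip": 10},
  ],
)

```text
t: 21.55
eef_pos: [561.5, 182.3, 1.2]
tcp_rot: [-1.571, -0.0, 0.14]
ft_force: [0.2, -3.3, -2.6]
opening: 0.228
```

Request:
move_arm(
  rows=[
    {"tx": 0,"ty": 0,"tz": 0.1,"rx": 0,"ry": 0,"rz": 0,"grip": 10},
    {"tx": 0,"ty": 0,"tz": 0.1,"rx": 0,"ry": 0,"rz": 0,"grip": 10},
    {"tx": 0,"ty": 0,"tz": 0.1,"rx": 0,"ry": 0,"rz": 0,"grip": 10},
  ],
)

```text
t: 21.8
eef_pos: [561.1, 185.2, 1.2]
tcp_rot: [-1.571, 0.0, 0.14]
ft_force: [0.8, -3.4, -2.2]
opening: 0.229
```

Request:
move_arm(
  rows=[
    {"tx": 0,"ty": 0,"tz": 0.1,"rx": 0,"ry": 0,"rz": 0,"grip": 10},
    {"tx": 0,"ty": 0,"tz": 0.1,"rx": 0,"ry": 0,"rz": 0,"grip": 10},
    {"tx": 0,"ty": 0,"tz": 0.1,"rx": 0,"ry": 0,"rz": 0,"grip": 10},
  ],
)

```text
t: 22.05
eef_pos: [560.7, 188.2, 1.2]
tcp_rot: [-1.571, 0.0, 0.14]
ft_force: [-0.8, -2.6, -2.6]
opening: 0.226
```

Request:
move_arm(
  rows=[
    {"tx": 0,"ty": 0,"tz": 0.1,"rx": 0,"ry": 0,"rz": 0,"grip": 10},
    {"tx": 0,"ty": 0,"tz": 0.1,"rx": 0,"ry": 0,"rz": 0,"grip": 10},
    {"tx": 0,"ty": 0,"tz": 0.1,"rx": 0,"ry": 0,"rz": 0,"grip": 10},
  ],
)

```text
t: 22.3
eef_pos: [560.2, 191.1, 1.2]
tcp_rot: [-1.571, 0.0, 0.14]
ft_force: [0.9, -3.0, -2.2]
opening: 0.229
```

Request:
move_arm(
  rows=[
    {"tx": 0,"ty": 0,"tz": 0.1,"rx": 0,"ry": 0,"rz": 0,"grip": 10},
    {"tx": 0,"ty": 0,"tz": 0.1,"rx": 0,"ry": 0,"rz": 0,"grip": 10},
    {"tx": 0,"ty": 0,"tz": 0.1,"rx": 0,"ry": 0,"rz": 0,"grip": 10},
  ],
)

```text
t: 22.55
eef_pos: [559.9, 194.1, 1.2]
tcp_rot: [-1.571, -0.0, 0.14]
ft_force: [1.0, -2.9, -3.6]
opening: 0.227
```

Request:
move_arm(
  rows=[
    {"tx": 0,"ty": 0,"tz": 0.1,"rx": 0,"ry": 0,"rz": 0,"grip": 10},
    {"tx": 0,"ty": 0,"tz": 0.1,"rx": 0,"ry": 0,"rz": 0,"grip": 10},
    {"tx": 0,"ty": 0,"tz": 0.1,"rx": 0,"ry": 0,"rz": 0,"grip": 10},
  ],
)

```text
t: 22.8
eef_pos: [559.4, 197.1, 1.2]
tcp_rot: [-1.571, 0.0, 0.14]
ft_force: [0.1, -3.0, -3.4]
opening: 0.233
```

Request:
move_arm(
  rows=[
    {"tx": 0,"ty": 0,"tz": 0.1,"rx": 0,"ry": 0,"rz": 0,"grip": 10},
    {"tx": 0,"ty": 0,"tz": 0.1,"rx": 0,"ry": 0,"rz": 0,"grip": 10},
    {"tx": 0,"ty": 0,"tz": 0.1,"rx": 0,"ry": 0,"rz": 0,"grip": 10},
  ],
)

```text
t: 23.05
eef_pos: [559.0, 200.1, 1.2]
tcp_rot: [-1.571, -0.0, 0.14]
ft_force: [0.7, -3.3, -3.3]
opening: 0.233
```

Request:
move_arm(
  rows=[
    {"tx": 0,"ty": 0,"tz": 0.1,"rx": 0,"ry": 0,"rz": 0,"grip": 10},
    {"tx": 0,"ty": 0,"tz": 0.1,"rx": 0,"ry": 0,"rz": 0,"grip": 10},
  ],
)

```text
t: 23.22
eef_pos: [558.7, 202.0, 1.2]
tcp_rot: [-1.571, 0.0, 0.14]
ft_force: [-0.1, -3.3, -2.5]
opening: 0.229
```

Request:
move_arm(
  rows=[
    {"tx": 0,"ty": 0,"tz": 0.1,"rx": 0,"ry": 0,"rz": 0,"grip": 10},
    {"tx": 0,"ty": 0,"tz": 0.1,"rx": 0,"ry": 0,"rz": 0,"grip": 10},
  ],
)

```text
t: 23.38
eef_pos: [558.4, 203.9, 1.2]
tcp_rot: [-1.571, 0.0, 0.14]
ft_force: [-0.2, -4.0, -2.1]
opening: 0.231
```

Request:
move_arm(
  rows=[
    {"tx": 0,"ty": 0,"tz": 0.1,"rx": 0,"ry": 0,"rz": 0,"grip": 10},
    {"tx": 0,"ty": 0,"tz": 0.1,"rx": 0,"ry": 0,"rz": 0,"grip": 10},
  ],
)

```text
t: 23.55
eef_pos: [558.2, 205.9, 1.2]
tcp_rot: [-1.571, 0.0, 0.14]
ft_force: [-0.9, -5.1, -2.1]
opening: 0.229
```

Request:
move_arm(
  rows=[
    {"tx": 0,"ty": 0,"tz": 0.1,"rx": 0,"ry": 0,"rz": 0,"grip": 10},
    {"tx": 0,"ty": 0,"tz": 0.1,"rx": 0,"ry": 0,"rz": 0,"grip": 10},
  ],
)

```text
t: 23.72
eef_pos: [557.9, 207.9, 1.2]
tcp_rot: [-1.571, 0.0, 0.14]
ft_force: [0.1, -5.5, -1.5]
opening: 0.232
```

```bash
python3 look.py 18|head -2
```

```text
23.8167 [557.85 208.03   1.18] [-1.5709e+00  1.0000e-04  1.4010e-01] 0.23062808839521698 F x,y shelf,z -4.0 1.3 -2.4 Mz 0.19
TCP shelf x -186.8 tray mid x -40.8 y -1.9
```

View pics/l18.png

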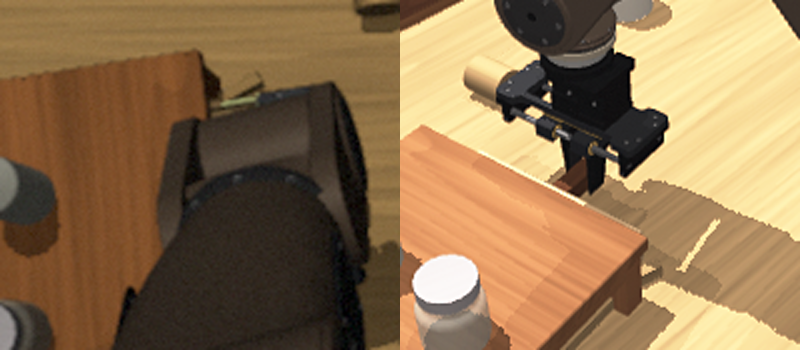

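Resistance has begun: the push went from 3 to 5.5 N, with the tray's middle about 41 mm short of the origin. Both views show the tray under the board and the gripper outside. From here 1 mm at a time.

Request:
move_arm(
  rows=[
    {"tx": 0,"ty": 0,"tz": 0.1,"rx": 0,"ry": 0,"rz": 0,"grip": 10},
    {"tx": 0,"ty": 0,"tz": 0.1,"rx": 0,"ry": 0,"rz": 0,"grip": 10},
  ],
)

```text
t: 23.98
eef_pos: [557.6, 209.8, 1.2]
tcp_rot: [-1.571, 0.0, 0.14]
ft_force: [0.4, -5.8, -2.1]
opening: 0.23
```

Request:
move_arm(
  rows=[
    {"tx": 0,"ty": 0,"tz": 0.1,"rx": 0,"ry": 0,"rz": 0,"grip": 10},
    {"tx": 0,"ty": 0,"tz": 0.1,"rx": 0,"ry": 0,"rz": 0,"grip": 10},
  ],
)

```text
t: 24.15
eef_pos: [557.3, 211.7, 1.2]
tcp_rot: [-1.571, 0.0, 0.14]
ft_force: [1.7, -6.5, -3.1]
opening: 0.227
```

Request:
move_arm(
  rows=[
    {"tx": 0,"ty": 0,"tz": 0.1,"rx": 0,"ry": 0,"rz": 0,"grip": 10},
    {"tx": 0,"ty": 0,"tz": 0.1,"rx": 0,"ry": 0,"rz": 0,"grip": 10},
  ],
)

```text
t: 24.32
eef_pos: [557.1, 213.6, 1.2]
tcp_rot: [-1.571, 0.0, 0.14]
ft_force: [0.2, -8.1, -1.9]
opening: 0.231
```

Request:
move_arm(
  rows=[
    {"tx": 0,"ty": 0,"tz": 0.1,"rx": 0,"ry": 0,"rz": 0,"grip": 10},
  ],
)

```text
t: 24.4
eef_pos: [557.0, 214.4, 1.2]
tcp_rot: [-1.571, 0.0, 0.14]
ft_force: [1.2, -8.9, -2.0]
opening: 0.229
```

Request:
move_arm(
  rows=[
    {"tx": 0,"ty": 0,"tz": 0.1,"rx": 0,"ry": 0,"rz": 0,"grip": 10},
  ],
)

```text
t: 24.48
eef_pos: [556.8, 215.4, 1.2]
tcp_rot: [-1.571, 0.0, 0.14]
ft_force: [1.1, -7.5, -2.1]
opening: 0.229
```

```bash
python3 -c "
from h import *
s=env.state();xs=np.array([np.cos(np.radians(97.86)),np.sin(np.radians(97.86)),0]);ys=np.array([-xs[1],xs[0],0])
print(s['ft_force']@xs,s['ft_force']@ys,s['moment'],s['eef_pos'])"
```

```text
-7.550638748236004 -0.0211896885451075 [-1.23422114 -0.23501612  0.07067865] [556.79733762 215.40561079   1.15877264]
```

Request:
move_arm(
  rows=[
    {"tx": 0,"ty": 0,"tz": 0.1,"rx": 0,"ry": 0,"rz": 0,"grip": 10},
  ],
)

```text
t: 24.57
eef_pos: [556.7, 216.4, 1.2]
tcp_rot: [-1.571, 0.0, 0.14]
ft_force: [-0.5, -7.5, -1.7]
opening: 0.229
```

Request:
move_arm(
  rows=[
    {"tx": 0,"ty": 0,"tz": 0.1,"rx": 0,"ry": 0,"rz": 0,"grip": 10},
  ],
)

```text
t: 24.65
eef_pos: [556.5, 217.5, 1.2]
tcp_rot: [-1.571, 0.0, 0.14]
ft_force: [0.2, -6.9, -1.9]
opening: 0.229
```

Request:
move_arm(
  rows=[
    {"tx": 0,"ty": 0,"tz": 0.1,"rx": 0,"ry": 0,"rz": 0,"grip": 10},
  ],
)

```text
t: 24.73
eef_pos: [556.4, 218.7, 1.2]
tcp_rot: [-1.571, 0.0, 0.14]
ft_force: [-0.8, -4.2, -2.7]
opening: 0.227
```

Request:
move_arm(
  rows=[
    {"tx": 0,"ty": 0,"tz": 0,"rx": 0,"ry": 0,"rz": 0,"grip": 10},
  ],
)

```text
t: 24.82
eef_pos: [556.3, 219.1, 1.2]
tcp_rot: [-1.571, -0.0, 0.14]
ft_force: [-0.2, 0.1, -2.1]
opening: 0.227
```

Request:
move_arm(
  rows=[
    {"tx": 0,"ty": 0,"tz": 0.05,"rx": 0,"ry": 0,"rz": 0,"grip": 10},
  ],
)

```text
t: 24.9
eef_pos: [556.2, 219.6, 1.2]
tcp_rot: [-1.571, -0.0, 0.14]
ft_force: [-1.0, -0.5, -2.8]
opening: 0.228
```

Request:
move_arm(
  rows=[
    {"tx": 0,"ty": 0,"tz": 0.05,"rx": 0,"ry": 0,"rz": 0,"grip": 10},
  ],
)

```text
t: 24.98
eef_pos: [556.2, 220.2, 1.2]
tcp_rot: [-1.57, -0.0, 0.14]
ft_force: [-0.8, 1.9, -2.5]
opening: 0.227
```

Request:
move_arm(
  rows=[
    {"tx": 0,"ty": 0,"tz": 0,"rx": 0,"ry": 0,"rz": 0,"grip": 10},
    {"tx": 0,"ty": 0,"tz": 0,"rx": 0,"ry": 0,"rz": 0,"grip": 10},
  ],
)

```text
t: 25.15
eef_pos: [556.1, 220.4, 1.2]
tcp_rot: [-1.57, -0.0, 0.14]
ft_force: [-1.5, 5.3, -3.2]
opening: 0.234
```

The catch is now drawing the tray in (+5 N forward on the tool), so I'll follow it.

Request:
move_arm(
  rows=[
    {"tx": 0,"ty": 0,"tz": 0.05,"rx": 0,"ry": 0,"rz": 0,"grip": 10},
    {"tx": 0,"ty": 0,"tz": 0.05,"rx": 0,"ry": 0,"rz": 0,"grip": 10},
  ],
)

```text
t: 25.32
eef_pos: [556.0, 221.4, 1.2]
tcp_rot: [-1.57, -0.0, 0.14]
ft_force: [-0.6, 5.9, -3.6]
opening: 0.236
```

Request:
move_arm(
  rows=[
    {"tx": 0,"ty": 0,"tz": 0.05,"rx": 0,"ry": 0,"rz": 0,"grip": 10},
  ],
)

```text
t: 25.4
eef_pos: [555.9, 221.8, 1.2]
tcp_rot: [-1.571, -0.0, 0.14]
ft_force: [-0.9, 3.1, -2.8]
opening: 0.228
```

Request:
move_arm(
  rows=[
    {"tx": 0,"ty": 0,"tz": 0.05,"rx": 0,"ry": 0,"rz": 0,"grip": 10},
  ],
)

```text
t: 25.48
eef_pos: [555.9, 222.1, 1.2]
tcp_rot: [-1.571, -0.0, 0.14]
ft_force: [-0.7, 3.5, -2.7]
opening: 0.233
```

Request:
move_arm(
  rows=[
    {"tx": 0,"ty": 0,"tz": 0.05,"rx": 0,"ry": 0,"rz": 0,"grip": 10},
  ],
)

```text
t: 25.57
eef_pos: [555.9, 222.3, 1.2]
tcp_rot: [-1.571, 0.0, 0.14]
ft_force: [-0.0, -0.4, -2.1]
opening: 0.23
```

Request:
move_arm(
  rows=[
    {"tx": 0,"ty": 0,"tz": 0.05,"rx": 0,"ry": 0,"rz": 0,"grip": 10},
  ],
)

```text
t: 25.65
eef_pos: [555.8, 222.4, 1.2]
tcp_rot: [-1.571, 0.0, 0.14]
ft_force: [0.0, -3.2, -2.3]
opening: 0.228
```

Request:
move_arm(
  rows=[
    {"tx": 0,"ty": 0,"tz": 0,"rx": 0,"ry": 0,"rz": 0,"grip": 10},
  ],
)

```text
t: 25.73
eef_pos: [555.9, 222.5, 1.2]
tcp_rot: [-1.571, 0.0, 0.14]
ft_force: [-0.8, -1.0, -2.0]
opening: 0.229
```

Force signature: rise to about 9 N, release, a pull inward, then a firm stop with no further travel. The tray is home. Relieve the residual push slightly, let go and back off upwards.

Request:
move_arm(
  rows=[
    {"tx": 0,"ty": 0,"tz": 0,"rx": 0,"ry": 0,"rz": 0,"grip": 60},
    {"tx": 0,"ty": 0,"tz": 0,"rx": 0,"ry": 0,"rz": 0,"grip": 60},
    {"tx": 0,"ty": 0,"tz": 0,"rx": 0,"ry": 0,"rz": 0,"grip": 60},
    {"tx": 0,"ty": 0,"tz": 0,"rx": 0,"ry": 0,"rz": 0,"grip": 60},
    {"tx": 0,"ty": 0,"tz": 0,"rx": 0,"ry": 0,"rz": 0,"grip": 60},
    {"tx": 0,"ty": 0,"tz": 0,"rx": 0,"ry": 0,"rz": 0,"grip": 60},
    {"tx": 0,"ty": -0.5,"tz": 0,"rx": 0,"ry": 0,"rz": 0,"grip": 60},
    {"tx": 0,"ty": -1,"tz": 0,"rx": 0,"ry": 0,"rz": 0,"grip": 60},
    {"tx": 0,"ty": -1,"tz": 0,"rx": 0,"ry": 0,"rz": 0,"grip": 60},
  ],
)

```text
t: 26.48
eef_pos: [555.8, 222.8, 27.0]
tcp_rot: [-1.571, 0.0, 0.14]
ft_force: [-0.8, 0.0, 0.6]
opening: 0.603
```

Request:
move_arm(
  rows=[
    {"tx": 0,"ty": -2,"tz": 0,"rx": 0,"ry": 0,"rz": 0,"grip": 60},
    {"tx": 0,"ty": -3,"tz": -1,"rx": 0,"ry": 0,"rz": 0,"grip": 60},
    {"tx": 0,"ty": -3,"tz": -3,"rx": 0,"ry": 0,"rz": 0,"grip": 60},
    {"tx": 0,"ty": -2,"tz": -4,"rx": 0,"ry": 0,"rz": 0,"grip": 60},
    {"tx": 0,"ty": 0,"tz": -4,"rx": 0,"ry": 0,"rz": 0,"grip": 60},
    {"tx": 0,"ty": 0,"tz": -4,"rx": 0,"ry": 0,"rz": 0,"grip": 60},
    {"tx": 0,"ty": 0,"tz": -4,"rx": 0,"ry": 0,"rz": 0,"grip": 60},
    {"tx": 0,"ty": 0,"tz": -4,"rx": 0,"ry": 0,"rz": 0,"grip": 60},
    {"tx": 0,"ty": 0,"tz": -4,"rx": 0,"ry": 0,"rz": 0,"grip": 60},
    {"tx": 0,"ty": 0,"tz": -3,"rx": 0,"ry": 0,"rz": 0,"grip": 60},
  ],
)

```text
t: 27.32
eef_pos: [598.8, -84.0, 125.8]
tcp_rot: [-1.572, -0.001, 0.139]
ft_force: [0.3, 0.3, -0.3]
opening: 0.601
```

```bash
python3 look.py 19|head -2
```

```text
27.4167 [599.21 -85.22 125.49] [-1.5721 -0.0017  0.1358] 0.5966536019125923 F x,y shelf,z 1.0 -0.4 1.0 Mz -0.01
TCP shelf x -482.9 tray mid x -336.9 y -2.8
```

View pics/top19.png

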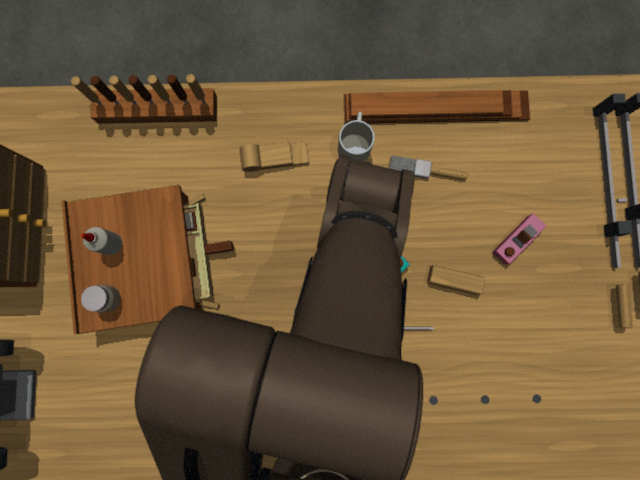

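View pics/side19.png

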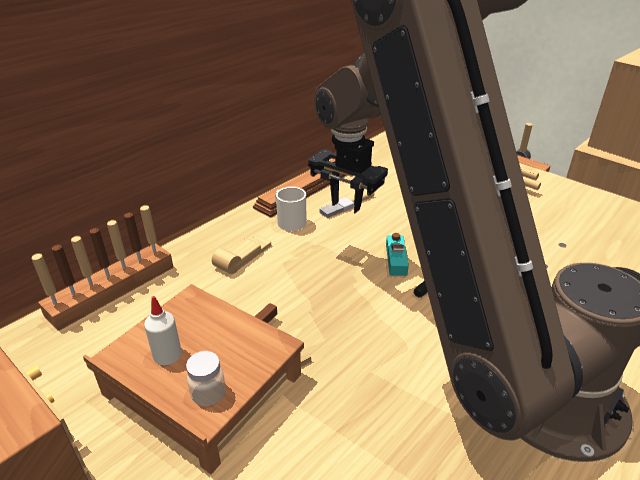

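```bash
python3 - <<'E'
from h import *
p=cv2.imread('pics/top19.png'); hsv=cv2.cvtColor(p,cv2.COLOR_BGR2HSV)
m=np.zeros((480,640),bool); m[195:310,185:225]=1
k=m&(hsv[...,0]>24)&(hsv[...,0]<50)&(hsv[...,1]>40)
th=np.radians(97.86); xs=np.array([np.cos(th),np.sin(th)]);O=np.array([530.4,392.8])
a=[]
for v in range(205,298):
    u=np.nonzero(k[v])[0]
    if len(u): a.append((onz('top',u.max()+.5,v,44)[:2]-O)@xs)
print(len(a),'front wall x',np.percentile(a,[10,50,90]).round(1),'-> mid',np.median(a)+100)
cv2.imwrite('pics/c20.png',cv2.resize(p[185:315,160:260],None,fx=4.5,fy=4.5,interpolation=cv2.INTER_CUBIC))
P=proj('top',[543,100,40])
E
```

```text
93 front wall x [-128.1 -127.1 -126.1] -> mid -27.095195261661218
```

View pics/c20.png

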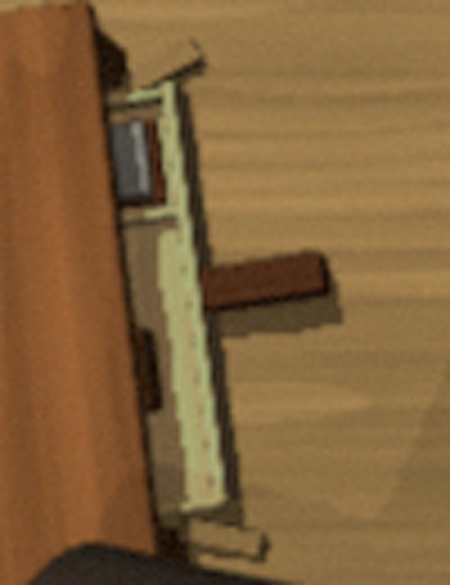

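The crop shows the tray square between the runners, the pull at (265,280), the hone in the narrow side and the plane's heel at (148,370). The tray's middle is 27 mm short of the origin, the same as where I let go. Handing in.

```bash
python3 -c "
from h import *
print(env.state()['t'],env.state()['ft_force']); print(env.job_done())"
```

```text
27.4167 [0.27370624 1.02968003 1.02862909]
the job is handed in; nothing more can be done
None
```

The plane is lying sole down in the wide side of the tray, and the tray is in under the shelf with its catch clicked home. I handed the job in at 27.4 s; no verdict came back.

**How it went in:** I held the tray by its pull, turned it square to the shelf and eased it in 1–3 mm at a time. I felt 3–6 N of bench friction and no side force in the runners. Resistance began at about 46 mm short of the shelf's origin and peaked near 9 N including friction. It then let go, the catch drew the tray in, and it came to a firm stop.

**Last checks:**
- **Tray:** its middle measures about 27 mm short of the origin by camera, against 26 mm by arm position when I let go. It is square between the runners.
- **Hone and plane:** the hone is in its narrow side. Only the plane's heel shows from under the board. Before the slide the plane was flat, with its body top at 40 mm above the bench.
- **Other things:** those I could see look unmoved. The turquoise look-alike and the screwdriver were partly hidden by the arm in the last picture.

**What disagreed or was not tested:**
- The fingertips really sit about 30 mm higher than the reported tool point implies. The plane was therefore carried by its wedge, and my first grip on the pull caught only its top edge. I saw this in the depth picture and gripped again lower.
- I did not tug the tray to test the catch, and I cannot read the roller forces. That it is holding rests on the force pattern and the tray staying put after release.

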